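# A level scoop of amp knobs into the latching tin

## Task

Measure one level scoop of the cream knobs into the tin: first thumb the tin's latch so its lid springs open, then dig a heaped scoopful in the green bin, lift it level, and draw it out through the front close under the bin's steel rail, so that the rail strikes off what stands above the rim and the excess drops back into the bin. Tip the full level scoop into the tin, lay the empty scoop right way up on the counter and snap the lid shut, with every knob either in the tin or in the bin. Leave the brown knobs, the chrome saddle and the clear pick where they lie.

Things in the scene. Friction and masses are not known exactly. Their poses are not given: they have to be found in the camera images.
- latch (a joint): the tin's thumb latch, a spring-loaded rocker pivoting on the tin's front: 0 rad at rest, up to 0.4 rad as its black thumb end is pressed down. At about 0.25 rad (2 to 3 N) its hook lets the lid go
- latch_pad (a point): where to thumb the latch: top of its curled black end, a roll 7 mm thick and 29 mm long (along the tin's y), 74 mm in front of the tin's centre and 45 mm above the counter; press straight down about 8 mm. The hook, 25 mm nearer the tin, stands 6 mm higher and swings 8 mm towards the thumb
- lid (a joint): the tin's sprung hinged lid: 0 rad shut, 1.75 rad fully open (it springs there and stands 10 degrees past upright). The hook snaps over its rolled front edge when it is pushed down to 0, about 4 N at that edge (keep 20 mm back from the edge, clear of the hook); unless hooked it springs open again
- lid_edge (a point): middle of the lid's front edge, on its top face, 80 mm from the hinge line; moves with the lid
- tin: open-topped metal tin under the lid, fixed to the counter: 80 mm (x) x 110 mm (y) x 34 mm high, walls and floor 2 mm; origin at the centre of its underside; its x points from the latch to the hinge, z up; the lid's hinge line runs along y at x = 40, z = 34 mm
- bin: green steel hopper bin, fixed: inside 108 (x) x 58 (y) mm, walls 3, 92 high, open top, floor 4 mm above the counter. Origin at the centre of its underside, x to its back wall (inner face x = 54), z up. Open front from the floor to the rail; before it (x = -57 to -107) an apron, part of the bin, slopes up to z = 22 between cheeks 45 to 30 high. Knobs start on its floor, x > -20
- lid_hinge (a point): middle of the lid's hinge line on the tin's back rim (tin frame 40, 0, 34 mm)
- rail: flat steel rail that closes the top of the bin's front, 4 mm thick, from 80 to 92 mm above the counter, across the whole width; for striking off run the rim level 5 to 8 mm below it; origin at the middle of its lower edge, axes as the bin's
- scoop: loose aluminium scoop, 130 g: cup 80 mm long, 50 wide, 21 deep, walls 2; flat bottom from x = -40 to 4, then the front slopes up 30 degrees to the thin lip at x = 40, z = 21, level with the rim. Origin on the underside below the cup's middle, x to the lip, z up. Handle, rising 12 degrees from the back wall towards -x: 30 mm of flat bar, then a 92 mm dark wooden grip, 16 x 16 mm
- scoop_grip (a point): where to grip the wooden handle, 115 mm behind the cup's centre and 32 mm above its underside
- scoop_mouth (a point): centre of the scoop's mouth, in the rim's plane (scoop frame 0, 0, 21 mm)
- knob1_mid (a point): cream dome-topped amp knob, 18 mm across and 16 mm high, 12 g, slippery; the point is its middle (8 mm above its flat base)
- knob2_mid (a point): cream dome-topped amp knob, 18 mm across and 16 mm high, 12 g, slippery; the point is its middle (8 mm above its flat base)
- knob3_mid (a point): cream dome-topped amp knob, 18 mm across and 16 mm high, 12 g, slippery; the point is its middle (8 mm above its flat base)
- knob4_mid (a point): cream dome-topped amp knob, 18 mm across and 16 mm high, 12 g, slippery; the point is its middle (8 mm above its flat base)
- knob5_mid (a point): cream dome-topped amp knob, 18 mm across and 16 mm high, 12 g, slippery; the point is its middle (8 mm above its flat base)
- knob6_mid (a point): cream dome-topped amp knob, 18 mm across and 16 mm high, 12 g, slippery; the point is its middle (8 mm above its flat base)
- knob7_mid (a point): cream dome-topped amp knob, 18 mm across and 16 mm high, 12 g, slippery; the point is its middle (8 mm above its flat base)
- knob8_mid (a point): cream dome-topped amp knob, 18 mm across and 16 mm high, 12 g, slippery; the point is its middle (8 mm above its flat base)
- knob9_mid (a point): cream dome-topped amp knob, 18 mm across and 16 mm high, 12 g, slippery; the point is its middle (8 mm above its flat base)
- brown_knob1: bystander: loose brown bakelite knob, 31 mm across, 21 mm high; origin at the centre of its underside
- brown_knob2: bystander: loose brown bakelite knob, 31 mm across, 21 mm high; origin at the centre of its underside
- saddle: bystander: loose chrome bridge saddle, 30 x 14 x 13 mm; origin at the centre of its underside
- pick: bystander: loose clear lucite pick, 32 x 27 x 4 mm; origin at the centre of its underside
Not all that is in view belongs to the job. There is more than one size of the scoop; the job needs the smaller.

How it is judged:
On the way, in this order (a step that is already met when the one before it is completed fails the run):
1. the latch is pressed and the tin's lid has sprung open (lid beyond 1.3 rad) (value of joint lid above 1.3 rad), for 0.1 s.
2. inside the bin, the scoop is lifted level (within 15 degrees, its rim at least 40 mm above the bin's underside) and heaped: at least one knob on it has its middle more than 3 mm above the rim (x of scoop_mouth in the frame of bin between -0.025 and 0.06 m and y of scoop_mouth in the frame of bin between -0.03 and 0.03 m and z of scoop_mouth in the frame of bin above 0.04 m and angle between scoop's own z axis and vertical below 0.26 rad and ((horizontal distance between knob1_mid and scoop_mouth below 0.045 m and z of knob1_mid in the frame of scoop between 0.024 and 0.07 m) or (horizontal distance between knob2_mid and scoop_mouth below 0.045 m and z of knob2_mid in the frame of scoop between 0.024 and 0.07 m) or (horizontal distance between knob3_mid and scoop_mouth below 0.045 m and z of knob3_mid in the frame of scoop between 0.024 and 0.07 m) or (horizontal distance between knob4_mid and scoop_mouth below 0.045 m and z of knob4_mid in the frame of scoop between 0.024 and 0.07 m) or (horizontal distance between knob5_mid and scoop_mouth below 0.045 m and z of knob5_mid in the frame of scoop between 0.024 and 0.07 m) or (horizontal distance between knob6_mid and scoop_mouth below 0.045 m and z of knob6_mid in the frame of scoop between 0.024 and 0.07 m) or (horizontal distance between knob7_mid and scoop_mouth below 0.045 m and z of knob7_mid in the frame of scoop between 0.024 and 0.07 m) or (horizontal distance between knob8_mid and scoop_mouth below 0.045 m and z of knob8_mid in the frame of scoop between 0.024 and 0.07 m) or (horizontal distance between knob9_mid and scoop_mouth below 0.045 m and z of knob9_mid in the frame of scoop between 0.024 and 0.07 m))), for 0.1 s.
3. the scoop's mouth passes level below the rail (within 15 degrees): the middle of the mouth under it (within 12 mm along the bin, 20 mm across), the rim no more than 12 mm below the rail's lower edge (angle between scoop's own z axis and vertical below 0.26 rad and x of scoop_mouth in the frame of rail between -0.012 and 0.012 m and y of scoop_mouth in the frame of rail between -0.02 and 0.02 m and z of scoop_mouth in the frame of rail between -0.012 and 0.002 m).
4. the scoop is out of the bin's front with at least 3 knobs in it and struck level: no knob on it has its middle more than 3 mm above the rim (x of scoop_mouth in the frame of bin below -0.1 m and (distance between each of knob1_mid, knob2_mid, knob3_mid and scoop_mouth below 0.045 m or distance between each of knob4_mid, knob5_mid, knob6_mid and scoop_mouth below 0.045 m or distance between each of knob7_mid, knob8_mid, knob9_mid and scoop_mouth below 0.045 m or ((distance between each of knob1_mid, knob2_mid and scoop_mouth below 0.045 m or distance between each of knob1_mid, knob3_mid and scoop_mouth below 0.045 m or distance between each of knob2_mid, knob3_mid and scoop_mouth below 0.045 m) and distance between any of knob4_mid, knob5_mid, knob6_mid and scoop_mouth below 0.045 m) or ((distance between each of knob1_mid, knob2_mid and scoop_mouth below 0.045 m or distance between each of knob1_mid, knob3_mid and scoop_mouth below 0.045 m or distance between each of knob2_mid, knob3_mid and scoop_mouth below 0.045 m) and distance between any of knob7_mid, knob8_mid, knob9_mid and scoop_mouth below 0.045 m) or ((distance between each of knob4_mid, knob5_mid and scoop_mouth below 0.045 m or distance between each of knob4_mid, knob6_mid and scoop_mouth below 0.045 m or distance between each of knob5_mid, knob6_mid and scoop_mouth below 0.045 m) and distance between any of knob1_mid, knob2_mid, knob3_mid and scoop_mouth below 0.045 m) or ((distance between each of knob4_mid, knob5_mid and scoop_mouth below 0.045 m or distance between each of knob4_mid, knob6_mid and scoop_mouth below 0.045 m or distance between each of knob5_mid, knob6_mid and scoop_mouth below 0.045 m) and distance between any of knob7_mid, knob8_mid, knob9_mid and scoop_mouth below 0.045 m) or ((distance between each of knob7_mid, knob8_mid and scoop_mouth below 0.045 m or distance between each of knob7_mid, knob9_mid and scoop_mouth below 0.045 m or distance between each of knob8_mid, knob9_mid and scoop_mouth below 0.045 m) and distance between any of knob1_mid, knob2_mid, knob3_mid and scoop_mouth below 0.045 m) or ((distance between each of knob7_mid, knob8_mid and scoop_mouth below 0.045 m or distance between each of knob7_mid, knob9_mid and scoop_mouth below 0.045 m or distance between each of knob8_mid, knob9_mid and scoop_mouth below 0.045 m) and distance between any of knob4_mid, knob5_mid, knob6_mid and scoop_mouth below 0.045 m) or (distance between any of knob1_mid, knob2_mid, knob3_mid and scoop_mouth below 0.045 m and distance between any of knob4_mid, knob5_mid, knob6_mid and scoop_mouth below 0.045 m and distance between any of knob7_mid, knob8_mid, knob9_mid and scoop_mouth below 0.045 m)) and not ((horizontal distance between knob1_mid and scoop_mouth below 0.045 m and z of knob1_mid in the frame of scoop between 0.024 and 0.07 m) or (horizontal distance between knob2_mid and scoop_mouth below 0.045 m and z of knob2_mid in the frame of scoop between 0.024 and 0.07 m) or (horizontal distance between knob3_mid and scoop_mouth below 0.045 m and z of knob3_mid in the frame of scoop between 0.024 and 0.07 m) or (horizontal distance between knob4_mid and scoop_mouth below 0.045 m and z of knob4_mid in the frame of scoop between 0.024 and 0.07 m) or (horizontal distance between knob5_mid and scoop_mouth below 0.045 m and z of knob5_mid in the frame of scoop between 0.024 and 0.07 m) or (horizontal distance between knob6_mid and scoop_mouth below 0.045 m and z of knob6_mid in the frame of scoop between 0.024 and 0.07 m) or (horizontal distance between knob7_mid and scoop_mouth below 0.045 m and z of knob7_mid in the frame of scoop between 0.024 and 0.07 m) or (horizontal distance between knob8_mid and scoop_mouth below 0.045 m and z of knob8_mid in the frame of scoop between 0.024 and 0.07 m) or (horizontal distance between knob9_mid and scoop_mouth below 0.045 m and z of knob9_mid in the frame of scoop between 0.024 and 0.07 m))), for 0.1 s.
5. at least 3 knobs have been tipped into the open tin (value of joint lid above 0.8 rad and (distance between each of knob1_mid, knob2_mid, knob3_mid and tin below 0.068 m or distance between each of knob4_mid, knob5_mid, knob6_mid and tin below 0.068 m or distance between each of knob7_mid, knob8_mid, knob9_mid and tin below 0.068 m or ((distance between each of knob1_mid, knob2_mid and tin below 0.068 m or distance between each of knob1_mid, knob3_mid and tin below 0.068 m or distance between each of knob2_mid, knob3_mid and tin below 0.068 m) and distance between any of knob4_mid, knob5_mid, knob6_mid and tin below 0.068 m) or ((distance between each of knob1_mid, knob2_mid and tin below 0.068 m or distance between each of knob1_mid, knob3_mid and tin below 0.068 m or distance between each of knob2_mid, knob3_mid and tin below 0.068 m) and distance between any of knob7_mid, knob8_mid, knob9_mid and tin below 0.068 m) or ((distance between each of knob4_mid, knob5_mid and tin below 0.068 m or distance between each of knob4_mid, knob6_mid and tin below 0.068 m or distance between each of knob5_mid, knob6_mid and tin below 0.068 m) and distance between any of knob1_mid, knob2_mid, knob3_mid and tin below 0.068 m) or ((distance between each of knob4_mid, knob5_mid and tin below 0.068 m or distance between each of knob4_mid, knob6_mid and tin below 0.068 m or distance between each of knob5_mid, knob6_mid and tin below 0.068 m) and distance between any of knob7_mid, knob8_mid, knob9_mid and tin below 0.068 m) or ((distance between each of knob7_mid, knob8_mid and tin below 0.068 m or distance between each of knob7_mid, knob9_mid and tin below 0.068 m or distance between each of knob8_mid, knob9_mid and tin below 0.068 m) and distance between any of knob1_mid, knob2_mid, knob3_mid and tin below 0.068 m) or ((distance between each of knob7_mid, knob8_mid and tin below 0.068 m or distance between each of knob7_mid, knob9_mid and tin below 0.068 m or distance between each of knob8_mid, knob9_mid and tin below 0.068 m) and distance between any of knob4_mid, knob5_mid, knob6_mid and tin below 0.068 m) or (distance between any of knob1_mid, knob2_mid, knob3_mid and tin below 0.068 m and distance between any of knob4_mid, knob5_mid, knob6_mid and tin below 0.068 m and distance between any of knob7_mid, knob8_mid, knob9_mid and tin below 0.068 m))), for 0.1 s.
At the end, for the whole second after the job is handed in: the lid is shut and hooked (below 0.03 rad) with at least 3 knobs in the tin; every other knob is in the bin (its sloped apron counts); the scoop rests still and right way up (within 6 degrees) with its flat bottom on the counter (within 3 mm) (value of joint lid below 0.03 rad and (distance between each of knob1_mid, knob2_mid, knob3_mid and tin below 0.068 m or distance between each of knob4_mid, knob5_mid, knob6_mid and tin below 0.068 m or distance between each of knob7_mid, knob8_mid, knob9_mid and tin below 0.068 m or ((distance between each of knob1_mid, knob2_mid and tin below 0.068 m or distance between each of knob1_mid, knob3_mid and tin below 0.068 m or distance between each of knob2_mid, knob3_mid and tin below 0.068 m) and distance between any of knob4_mid, knob5_mid, knob6_mid and tin below 0.068 m) or ((distance between each of knob1_mid, knob2_mid and tin below 0.068 m or distance between each of knob1_mid, knob3_mid and tin below 0.068 m or distance between each of knob2_mid, knob3_mid and tin below 0.068 m) and distance between any of knob7_mid, knob8_mid, knob9_mid and tin below 0.068 m) or ((distance between each of knob4_mid, knob5_mid and tin below 0.068 m or distance between each of knob4_mid, knob6_mid and tin below 0.068 m or distance between each of knob5_mid, knob6_mid and tin below 0.068 m) and distance between any of knob1_mid, knob2_mid, knob3_mid and tin below 0.068 m) or ((distance between each of knob4_mid, knob5_mid and tin below 0.068 m or distance between each of knob4_mid, knob6_mid and tin below 0.068 m or distance between each of knob5_mid, knob6_mid and tin below 0.068 m) and distance between any of knob7_mid, knob8_mid, knob9_mid and tin below 0.068 m) or ((distance between each of knob7_mid, knob8_mid and tin below 0.068 m or distance between each of knob7_mid, knob9_mid and tin below 0.068 m or distance between each of knob8_mid, knob9_mid and tin below 0.068 m) and distance between any of knob1_mid, knob2_mid, knob3_mid and tin below 0.068 m) or ((distance between each of knob7_mid, knob8_mid and tin below 0.068 m or distance between each of knob7_mid, knob9_mid and tin below 0.068 m or distance between each of knob8_mid, knob9_mid and tin below 0.068 m) and distance between any of knob4_mid, knob5_mid, knob6_mid and tin below 0.068 m) or (distance between any of knob1_mid, knob2_mid, knob3_mid and tin below 0.068 m and distance between any of knob4_mid, knob5_mid, knob6_mid and tin below 0.068 m and distance between any of knob7_mid, knob8_mid, knob9_mid and tin below 0.068 m)) and ((x of knob1_mid in the frame of tin between -0.04 and 0.04 m and y of knob1_mid in the frame of tin between -0.055 and 0.055 m and z of knob1_mid in the frame of tin below 0.034 m) or (x of knob1_mid in the frame of bin between -0.106 and 0.056 m and y of knob1_mid in the frame of bin between -0.03 and 0.03 m and z of knob1_mid in the frame of bin below 0.07 m)) and ((x of knob2_mid in the frame of tin between -0.04 and 0.04 m and y of knob2_mid in the frame of tin between -0.055 and 0.055 m and z of knob2_mid in the frame of tin below 0.034 m) or (x of knob2_mid in the frame of bin between -0.106 and 0.056 m and y of knob2_mid in the frame of bin between -0.03 and 0.03 m and z of knob2_mid in the frame of bin below 0.07 m)) and ((x of knob3_mid in the frame of tin between -0.04 and 0.04 m and y of knob3_mid in the frame of tin between -0.055 and 0.055 m and z of knob3_mid in the frame of tin below 0.034 m) or (x of knob3_mid in the frame of bin between -0.106 and 0.056 m and y of knob3_mid in the frame of bin between -0.03 and 0.03 m and z of knob3_mid in the frame of bin below 0.07 m)) and ((x of knob4_mid in the frame of tin between -0.04 and 0.04 m and y of knob4_mid in the frame of tin between -0.055 and 0.055 m and z of knob4_mid in the frame of tin below 0.034 m) or (x of knob4_mid in the frame of bin between -0.106 and 0.056 m and y of knob4_mid in the frame of bin between -0.03 and 0.03 m and z of knob4_mid in the frame of bin below 0.07 m)) and ((x of knob5_mid in the frame of tin between -0.04 and 0.04 m and y of knob5_mid in the frame of tin between -0.055 and 0.055 m and z of knob5_mid in the frame of tin below 0.034 m) or (x of knob5_mid in the frame of bin between -0.106 and 0.056 m and y of knob5_mid in the frame of bin between -0.03 and 0.03 m and z of knob5_mid in the frame of bin below 0.07 m)) and ((x of knob6_mid in the frame of tin between -0.04 and 0.04 m and y of knob6_mid in the frame of tin between -0.055 and 0.055 m and z of knob6_mid in the frame of tin below 0.034 m) or (x of knob6_mid in the frame of bin between -0.106 and 0.056 m and y of knob6_mid in the frame of bin between -0.03 and 0.03 m and z of knob6_mid in the frame of bin below 0.07 m)) and ((x of knob7_mid in the frame of tin between -0.04 and 0.04 m and y of knob7_mid in the frame of tin between -0.055 and 0.055 m and z of knob7_mid in the frame of tin below 0.034 m) or (x of knob7_mid in the frame of bin between -0.106 and 0.056 m and y of knob7_mid in the frame of bin between -0.03 and 0.03 m and z of knob7_mid in the frame of bin below 0.07 m)) and ((x of knob8_mid in the frame of tin between -0.04 and 0.04 m and y of knob8_mid in the frame of tin between -0.055 and 0.055 m and z of knob8_mid in the frame of tin below 0.034 m) or (x of knob8_mid in the frame of bin between -0.106 and 0.056 m and y of knob8_mid in the frame of bin between -0.03 and 0.03 m and z of knob8_mid in the frame of bin below 0.07 m)) and ((x of knob9_mid in the frame of tin between -0.04 and 0.04 m and y of knob9_mid in the frame of tin between -0.055 and 0.055 m and z of knob9_mid in the frame of tin below 0.034 m) or (x of knob9_mid in the frame of bin between -0.106 and 0.056 m and y of knob9_mid in the frame of bin between -0.03 and 0.03 m and z of knob9_mid in the frame of bin below 0.07 m)) and height (world z) of scoop between -0.003 and 0.003 m and angle between scoop's own z axis and vertical below 0.1 rad and linear speed of scoop below 0.02 m/s); the robot touches nothing.
It fails at once if a loose bystander (brown knob, saddle, pick) is moved by more than 20 mm (distance of any of brown_knob1, brown_knob2, saddle, pick from where it was at the start of the episode above 0.02 m).
It also fails if it takes over 72 s, if anything falls off the work surface, if the arm or the gripper's body presses on something with over 40 N, if the wrist force passes 120 N, or if a joint passes its speed limit or range.

## Robot

A 6-joint arm with a two-finger parallel gripper is mounted at the origin on the work surface. World frame = base frame: x ahead of the robot, y to its left, z up, the work surface at z = 0. Lengths are in m, angles in rad, forces in N, time in s.
With the tool pointing down it reaches from about 0.25 to 0.775 m from the base axis. Payload 4 kg.
Tool frame: the origin (TCP) lies on the centre line of the jaws, within the pads' length; the fingertips stand 22 mm ahead of it and the grasp point (between the pads) lies 3 mm ahead of it; z points along the fingers, y is the line along which they close (so a half turn about z gives the same grasp; the last joint's range is limited). The gripper opens to 85 mm and grips with 20 to 120 N. Pads are 22 mm wide; open, the fingers measure 114 mm over their backs; the gripper's body (76 mm by 85 mm) begins 54 mm behind the grasp point. The pads swing forward as they close: fully open they stand 13 mm farther back than shut.
Start: joints at [-1.251, 0.087, 1.371, -0, 1.684, -0.103], TCP at [0.226, -0.502, 0.214] pointing down, gripper open.
Joint ranges: [-3.1, 3.1], [-0.76, 2.03], [0.27, 2.55], [-1.08, 4.22], [0.17, 2.65], [-2.57, 2.57]. Speed limits (rad/s): [2.79, 2.79, 3.14, 3.14, 3.14, 3.14].

## Interface

Orientations are given as a unit quaternion [w, x, y, z].
In Python, from plant import arm gives the robot as it stands.
- The arm moves only by the tool drive_tool, never from a script. Its argument "rows" is a list of rows, each a list of 5 numbers: the opening in per cent of the stroke, from 0 (shut) to 100 (fully open), then the shift along the world's x, y, z each as a share of 0.025 m, from -1 to 1, then the turn about the world's z as a share of 0.08 rad, from -1 to 1. A call has exactly 10 rows; each row shifts and turns the commanded pose from where the row before left it; what a row does not reach is not made up. A row lasts 1/12 s, in which the tool goes at most 41.7 mm and 7.16 degrees, less where a joint would pass 70% of its speed; a pose out of reach is approached as far as the arm can. A call with a number of a shift or a turn outside -1 to 1 is refused whole. A call with a gripper value outside its range is refused whole. The fingers move at their own pace and stop on an object; "squeeze" is the grip in N (left out, the last holds). Time passes only in rows, so rows that do not move let the fingers close, or fill a call up. It gives the time, the measured TCP pose, the force, the opening and the grip force at its end, in the units of the state.
- arm.get_state(): the state, without advancing time (a new reading comes with each control period).
- arm.camera(name): name is "side" or "top" or "wrist"; returns a dict with "frame" (384x512x3 uint8, blue, green, red), "range_z" (384x512 float32, m along the optical axis (not along the pixel's ray), 0 where there is no reading), "intrinsics" (3x3 intrinsics, pixels), "extrinsics" (4x4, takes a point from world to camera coordinates); the wrist camera has in their place "hand_eye" (4x4, takes a point from camera to tool coordinates, whose origin is the TCP and whose axes are the flange's). Camera axes: x right, y up, looking along -z (the intrinsics and any distortion apply to the point x, -y, -z); pixel columns grow to the right and rows downward; lengths in m; the calibration is good to about 2 mm. A picture is of the moment at which its call begins: read the wrist's pose just before it.
- arm.hand_in(): hands the job in; it is judged then, once.
The state is a dict: "time": time; "qpos": joint angles; "qvel": joint speeds; "tau": joint torques, N m; "tool_pos": TCP position; "ee_rot": TCP orientation; "wrist_force": force on the tool from outside, world axes, zero at the start; "moment": the same for the moment, N m; "gripper_width": finger opening in m; "finger_force": force on a finger pad.
Only numpy, scipy, OpenCV 4.12 (cv2) and the standard library are available. Lean on these libraries where they do the work, as an engineer would, in place of code of your own. Each camera call takes 0.05 s, during which the arm holds its last target. There are 200 camera calls.

## Working session

There is one attempt and no reset: what is moved stays moved. The work goes in short steps, Python scripts to look and compute and a tool call to move; the robot and the scene stay as the last step left them, time stands still between calls to the robot, and variables do not carry over. Pictures are saved under pics/ and viewed, at most 10 in all, crops included, and the job is handed in when it is done.

Besides the shell and the picture viewer there is one more tool, called after "Request:" by a JSON object that holds its "name" and its "arguments". drive_tool: Moves the arm, as the interface text tells. Its arguments: {"type":"object","properties":{"rows":{"type":"array","items":{"type":"array","items":{"type":"number"}}},"squeeze":{"type":"number"}},"required":["rows"]}

```bash
mkdir -p pics; ls
cat > h.py <<'E'
import numpy as np, cv2
from plant import arm
def cam(n):
    c=arm.camera(n); return c
def pts(c,T=None):
    K=c["intrinsics"];d=c["range_z"];h,w=d.shape
    u,v=np.meshgrid(np.arange(w),np.arange(h))
    x=(u-K[0,2])/K[0,0]*d; y=-(v-K[1,2])/K[1,1]*d
    P=np.stack([x,y,-d,np.ones_like(d)],-1)
    if T is None: T=np.linalg.inv(c["extrinsics"])
    return (P@T.T)[...,:3]
E
python3 - <<'E'
from h import *
s=arm.get_state();print(s)
for n in("side","top"):
    c=cam(n);cv2.imwrite(f"pics/{n}0.png",cv2.resize(c["frame"],(800,600)));np.savez(f"{n}0.npz",**c)
    print(n,c.keys(),c["intrinsics"],np.linalg.inv(c["extrinsics"]).round(3))
E
```

```text
pics
{'time': 0.0, 'qpos': array([-1.25112303e+00,  8.79579819e-02,  1.37227905e+00, -1.49335029e-05,
        1.68360194e+00, -1.03095004e-01]), 'qvel': array([-0.00063168,  0.0010209 , -0.00103449,  0.00024175,  0.00023216,
       -0.00014152]), 'tau': array([-3.83056113e-04, -3.51860797e+01, -3.13276649e+01, -2.86106688e-04,
        1.06622968e-02, -2.04252939e-05]), 'tool_pos': array([ 0.22547927, -0.50105943,  0.21292497]), 'ee_rot': array([-1.11577368e-03,  9.77740996e-01,  2.09812496e-01, -1.28764651e-04]), 'wrist_force': array([ 0.72536725,  0.32334785, -0.05315982]), 'moment': array([ 0.02435462, -0.00536366,  0.00612783]), 'finger_force': 0.0, 'gripper_width': 0.0855238178527929}
side dict_keys(['frame', 'range_z', 'intrinsics', 'extrinsics']) [[499.70406499   0.         254.66961714]
 [  0.         499.70406499 192.91594271]
 [  0.           0.           1.        ]] [[-0.996  0.078 -0.046  0.455]
 [-0.089 -0.756  0.649  0.752]
 [ 0.016  0.65   0.76   1.03 ]
 [ 0.     0.     0.     1.   ]]
top dict_keys(['frame', 'range_z', 'intrinsics', 'extrinsics']) [[425.43148131   0.         254.56175452]
 [  0.         425.43148131 189.57131726]
 [  0.           0.           1.        ]] [[ 0.011  0.994 -0.112  0.39 ]
 [-1.     0.012  0.009 -0.067]
 [ 0.01   0.112  0.994  1.129]
 [ 0.     0.     0.     1.   ]]
```

View pics/side0.png

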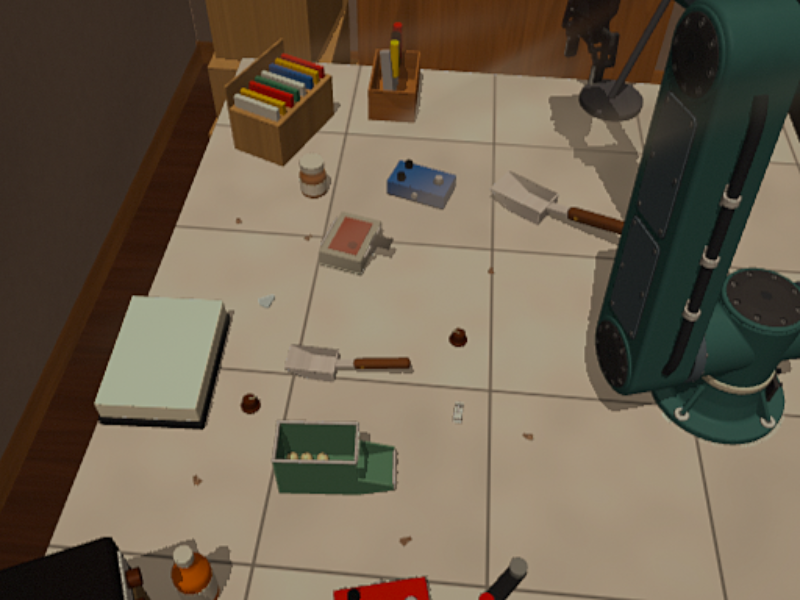

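View pics/top0.png

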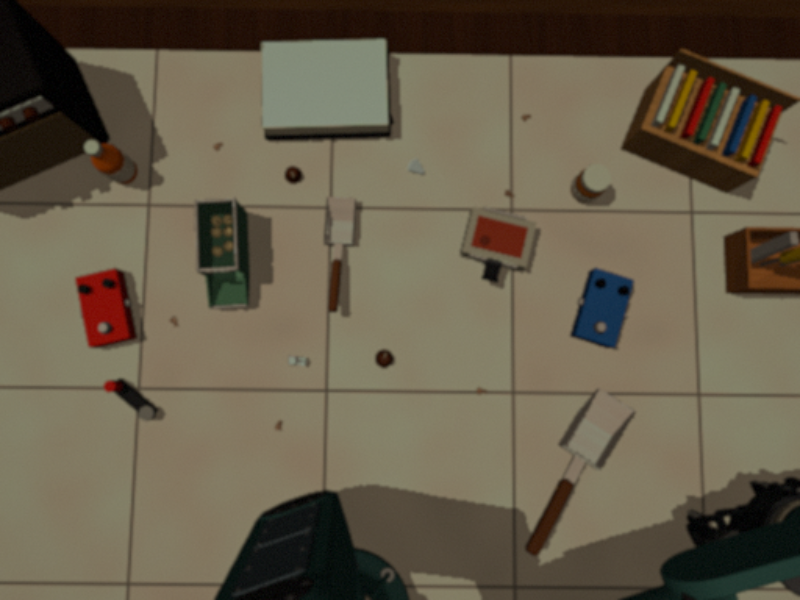

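Side view: green bin at (318,458), front pointing right; tin at (352,242), latch at (385,245). Scoops: small at (345,362) and large at (560,205). In the top view the small one is at (342,250) and the large one at (580,470). The bin is at (222,255) with knobs inside, the tin at (498,240) with its latch at (492,270). The brown knobs are at (293,175) and (384,358), the saddle at (298,361), the pick at (416,167). Next I measure them and confirm the scoop size.

Run:
```python
from h import *
T=np.load("top0.npz");S=np.load("side0.npz")
f=T["frame"];P=pts(T);k=512/800
Q=pts(S)
def at(P,u,v): 
    return P[int(v*k),int(u*k)].round(3)
for n,u,v in [("lip L",331,199),("lip R",355,199),("cupback",341,241),("handle0",337,263),("handle1",333,308),("bigcup",605,392),("bigend",533,548),("brown1",293,175),("brown2",384,358),("sad",298,361),("pick",416,167),("latch",491,270),("tin",500,240)]: print(n,at(P,u,v))
# segments: rotated rects at world xy with height filters
def rect(P,m,name):
    q=P[m]; 
    if len(q)<5: print(name,"none");return
    (c,s,a)=cv2.minAreaRect((q[:,:2]*1000).astype(np.float32)); print(name,len(q),np.round(c,1),np.round(s,1),round(a,1),"z",np.percentile(q[:,2],[2,50,98]).round(3))
def box(P,x0,x1,y0,y1): return (P[...,0]>x0)&(P[...,0]<x1)&(P[...,1]>y0)&(P[...,1]<y1)
for nm,P_ in(("top",P),("side",Q)):
    fr=(T if nm=="top" else S)["frame"].astype(int)
    z=P_[...,2]
    g=(fr[...,1]>fr[...,2]+12)&(fr[...,1]>fr[...,0])&(z>.005)&(z<.12)&box(P_,.3,.75,.1,.4)
    rect(P_,g&(z>.084),nm+" binrim"); rect(P_,g,nm+" bin")
    tb=box(P_,.4,.65,-.3,-.15)
    rect(P_,tb&(z>.026)&(z<.06),nm+" tin top"); rect(P_,tb&(z>.006)&(z<.06),nm+" tin")
    sb=box(P_,.38,.68,-.04,.1)
    rect(P_,sb&(z>.014)&(z<.06),nm+" scoop"); 
c1=f[100:260,110:350]; cv2.imwrite("pics/crop1.png",cv2.resize(c1,(800,533),interpolation=cv2.INTER_CUBIC))
```

```text
lip L [0.682 0.041 0.02 ]
lip R [ 0.682 -0.002  0.021]
cupback [0.613 0.022 0.001]
handle0 [0.569 0.027 0.031]
handle1 [0.492 0.029 0.046]
bigcup [ 0.361 -0.427  0.002]
bigend [ 0.123 -0.289  0.069]
brown1 [0.722 0.106 0.02 ]
brown2 [ 0.412 -0.053  0.02 ]
sad [0.405 0.09  0.012]
pick [ 0.746 -0.106  0.006]
latch [ 0.561 -0.23   0.041]
tin [ 0.612 -0.247  0.037]
top binrim none
top bin 448 [578.3 210. ] [156.6  63.3] 3.8 z [0.005 0.014 0.053]
top tin top 1332 [ 594.8 -240.6] [117.7 110.9] 89.3 z [0.033 0.037 0.045]
top tin 1396 [ 539.7 -227.7] [219.9 145. ] 0.1 z [0.01  0.037 0.045]
top scoop 423 [542.8  36.4] [ 53.1 281.5] 83.0 z [0.015 0.027 0.048]
side binrim 81 [601.6 214.7] [109.6  64.9] 4.5 z [0.084 0.086 0.095]
side bin 2483 [520.9 286.7] [168.1 324.4] 37.0 z [0.006 0.036 0.086]
side tin top 887 [ 594.3 -240.1] [118.3 112.2] 89.0 z [0.029 0.037 0.046]
side tin 1059 [ 542.  -226.2] [142.6 218.4] 88.5 z [0.007 0.037 0.045]
side scoop 557 [539.9  43.4] [ 60.4 290.3] 79.0 z [0.014 0.024 0.048]
```

View pics/crop1.png

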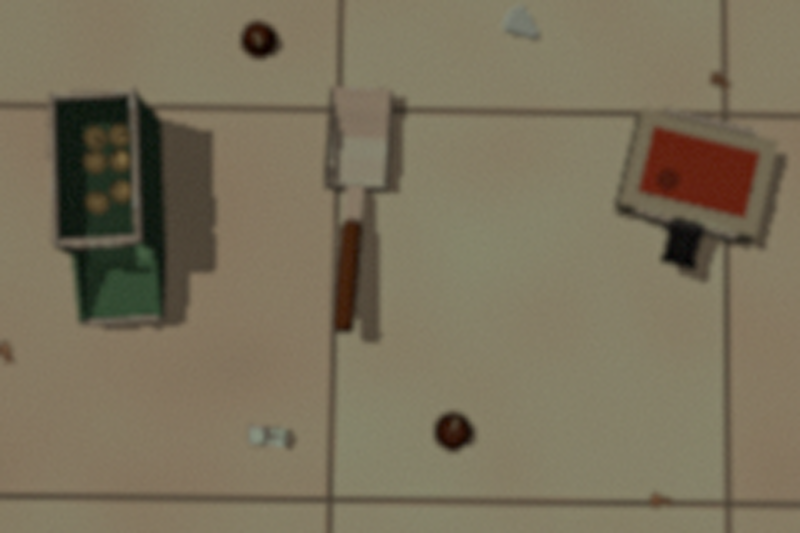

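The crop confirms it: small scoop ≈200 mm long with a 50 mm cup, at crop (360,140) to (345,325). The other is clearly bigger (≈270 mm), so I take the small one. The tin is yawed about -14°, with its latch at crop (683,245). I'll go above the latch for a closer look.

Request:
{"name": "drive_tool", "arguments": {"rows": [[0, 1, 0.9, 0, -0.84], [0, 1, 0.9, 0, -0.84], [0, 1, 0.9, 0, -0.84], [0, 1, 0.9, 0, -0.84], [0, 1, 0.9, 0, -0.84], [0, 1, 0.9, 0, -0.84], [0, 1, 0.9, 0, -0.84], [0, 1, 0.9, 0, -0.84], [0, 1, 0.9, 0, -0.84], [0, 0.6, 0.9, 0, -0.84]], "squeeze": 60}}

```text
time: 0.93
tool_pos: [0.4674, -0.2749, 0.2132]
ee_rot: [-0.0, 0.992, -0.125, -0.0]
wrist_force: [0.3, -1.0, 0.7]
gripper_width: -0.0001
finger_force: 0.0
```

```bash
cat >> h.py <<'E'
from scipy.spatial.transform import Rotation as R
def wrist():
    s=arm.get_state(); c=arm.camera("wrist")
    q=s["ee_rot"]; M=np.eye(4); M[:3,:3]=R.from_quat([q[1],q[2],q[3],q[0]]).as_matrix(); M[:3,3]=s["tool_pos"]
    return s,c,pts(c,M@c["hand_eye"])
def yaw(s):
    q=s["ee_rot"]; return 2*np.arctan2(q[2],q[1])
def rect(P,m,name):
    q=P[m]
    if len(q)<5: print(name,"none");return
    (c,s,a)=cv2.minAreaRect((q[:,:2]*1000).astype(np.float32)); print(name,len(q),np.round(c,1),np.round(s,1),round(a,1),"z",np.percentile(q[:,2],[2,50,98]).round(3))
def box(P,x0,x1,y0,y1): return (P[...,0]>x0)&(P[...,0]<x1)&(P[...,1]>y0)&(P[...,1]<y1)
E
python3 - <<'E'
from h import *
s,c,P=wrist(); print(s["tool_pos"],yaw(s),c["hand_eye"].round(3))
np.savez("w1.npz",P=P,f=c["frame"]);cv2.imwrite("pics/w1.png",c["frame"])
E
```

```text
[ 0.46735101 -0.27488381  0.21320458] -0.25140071579499707 [[-0.001  0.946  0.324  0.083]
 [ 1.     0.001 -0.     0.001]
 [-0.     0.324 -0.946 -0.16 ]
 [ 0.     0.     0.     1.   ]]
```

View pics/w1.png

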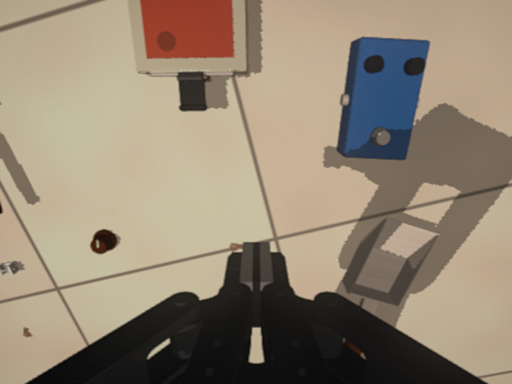

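The wrist view shows the tin's front edge along row 73 (columns 136–246), and the latch's black end at about (193,106).

Run:
```python
from h import *
d=np.load("w1.npz");P=d["P"]
for u,v in[(138,70),(244,70),(182,103),(193,103),(193,107),(204,103),(193,76),(190,71)]: print(u,v,P[v,u].round(4))
a,b=P[69,140:240].reshape(-1,3)[[0,-1]]; print(np.degrees(np.arctan2(-(a-b)[0],(a-b)[1])))
T=np.load("top0.npz");Q=pts(T);m=box(Q,.53,.68,-.33,-.16)&(Q[...,2]>.031)&(Q[...,2]<.045)&(T["frame"].max(-1)>70);rect(Q,m,"lid")
```

```text
138 70 [ 0.5915 -0.186   0.0366]
244 70 [ 0.5653 -0.2885  0.0336]
182 103 [ 0.5504 -0.2197  0.0425]
193 103 [ 0.5476 -0.2306  0.0427]
193 107 [ 0.5439 -0.2302  0.047 ]
204 103 [ 0.5448 -0.2413  0.0423]
193 76 [ 0.5714 -0.2401  0.0516]
190 71 [ 0.5776 -0.2362  0.0373]
-14.393124926248715
lid 1346 [ 600.7 -241.1] [110.8 122.4] 76.3 z [0.033 0.037 0.042]
```

Request:
{"name": "drive_tool", "arguments": {"rows": [[0, 0.76, 0.46, 0, 0], [0, 0.76, 0.46, 0, 0], [0, 0.76, 0.46, -0.5, 0], [0, 0.76, 0.46, -1, 0], [0, 0, 0, -1, 0], [0, 0, 0, -1, 0], [0, 0, 0, -1, 0], [0, 0, 0, -0.7, 0], [0, 0, 0, -0.2, 0], [0, 0, 0, 0, 0]]}}

```text
time: 1.82
tool_pos: [0.54, -0.2299, 0.0765]
ee_rot: [-0.001, 0.992, -0.124, -0.003]
wrist_force: [0.1, -0.1, 0.2]
gripper_width: 0.0001
finger_force: 0.0
```

Request:
{"name": "drive_tool", "arguments": {"rows": [[0, 0, 0, -0.3, 0], [0, 0, 0, -0.3, 0], [0, 0, 0, -0.2, 0], [0, 0, 0, 0, 0], [0, 0, 0, 0, 0], [0, 0, 0, 0.7, 0], [0, 0, 0, 1, 0], [0, 0, 0, 1, 0], [0, 0, 0, 1, 0], [0, 0, 0, 1, 0]]}}

```text
time: 2.65
tool_pos: [0.5418, -0.2307, 0.1786]
ee_rot: [0.0, 0.992, -0.124, 0.001]
wrist_force: [0.5, -0.6, 0.2]
gripper_width: 0.0
finger_force: 0.0
```

Run:
```python
from h import *
c=cam("side");Q=pts(c);m=box(Q,.5,.8,-.36,-.14)&(Q[...,2]>.05)&(Q[...,2]<.12);rect(Q,m,"lid?")
c=cam("top");Q=pts(c);m=box(Q,.59,.8,-.36,-.14)&(Q[...,2]>.05)&(Q[...,2]<.125);rect(Q,m,"lid?")
c=arm.get_state();print(c["tool_pos"],c["time"],c["wrist_force"])
```

```text
lid? none
lid? none
[ 0.54448769 -0.23207297  0.18369036] 2.75 [ 0.31711674 -0.20372673  0.91044708]
```

Request:
{"name": "drive_tool", "arguments": {"rows": [[0, 0, 0, -1, 0], [0, 0, 0, -1, 0], [0, 0, 0, -1, 0], [0, 0, 0, -1, 0], [0, 0, 0, -0.4, 0], [0, 0, 0, 0, 0], [0, 0, 0, -0.2, 0], [0, 0, 0, -0.2, 0], [0, 0, 0, -0.2, 0], [0, 0, 0, 0, 0]]}}

```text
time: 3.58
tool_pos: [0.5418, -0.2306, 0.0517]
ee_rot: [0.0, 0.992, -0.124, 0.0]
wrist_force: [-0.6, 0.1, -0.6]
gripper_width: 0.0003
finger_force: 0.0
```

Run:
```python
from h import *
c=cam("side");cv2.imwrite("pics/s2.png",cv2.resize(c["frame"][100:220,150:310],(800,600),interpolation=cv2.INTER_CUBIC))
s=arm.get_state();print(s["wrist_force"],s["tool_pos"])
```

```text
[-0.72605306 -0.46543831 -0.266433  ] [ 0.54182107 -0.23068279  0.05194606]
```

View pics/s2.png

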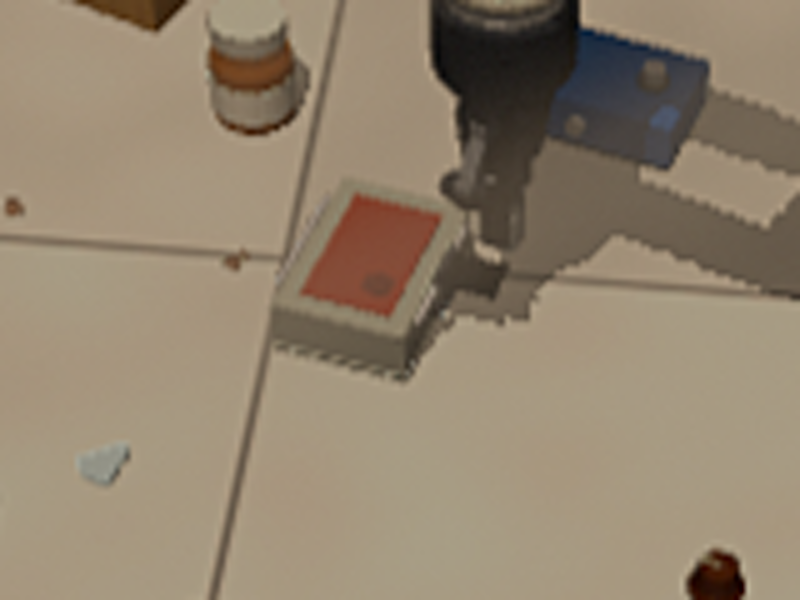

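The lid is still shut. The fingertip, at crop (512,245), seems to be beside the latch at crop (475,270). I'll measure both.

Run:
```python
from h import *
c=cam("side");Q=pts(c)
for v in range(140,160,2): print(v,[(u,*(Q[v,u]*1000).round().astype(int)) for u in range(238,258,3)])
s,c,P=wrist();cv2.imwrite("pics/w2.png",cv2.resize(c["frame"][150:384,120:420],(800,600)))
m=(P[...,2]<.08)&(P[...,2]>.02)&box(P,.51,.57,-.26,-.2);rect(P,m,"w")
```

```text
140 [(238, np.int64(582), np.int64(-296), np.int64(32)), (241, np.int64(561), np.int64(-192), np.int64(132)), (244, np.int64(553), np.int64(-185), np.int64(139)), (247, np.int64(544), np.int64(-173), np.int64(151)), (250, np.int64(538), np.int64(-195), np.int64(131)), (253, np.int64(532), np.int64(-218), np.int64(110)), (256, np.int64(532), np.int64(-337), np.int64(-2))]
142 [(238, np.int64(580), np.int64(-282), np.int64(37)), (241, np.int64(571), np.int64(-282), np.int64(38)), (244, np.int64(567), np.int64(-319), np.int64(3)), (247, np.int64(546), np.int64(-198), np.int64(121)), (250, np.int64(538), np.int64(-196), np.int64(123)), (253, np.int64(532), np.int64(-225), np.int64(96)), (256, np.int64(531), np.int64(-326), np.int64(0))]
144 [(238, np.int64(579), np.int64(-274), np.int64(37)), (241, np.int64(570), np.int64(-273), np.int64(39)), (244, np.int64(566), np.int64(-319), np.int64(-4)), (247, np.int64(548), np.int64(-220), np.int64(92)), (250, np.int64(540), np.int64(-218), np.int64(95)), (253, np.int64(532), np.int64(-227), np.int64(87)), (256, np.int64(530), np.int64(-314), np.
[... 1940 characters left out ...]
 np.int64(43)), (244, np.int64(557), np.int64(-223), np.int64(42)), (247, np.int64(548), np.int64(-224), np.int64(42)), (250, np.int64(544), np.int64(-265), np.int64(1)), (253, np.int64(535), np.int64(-266), np.int64(1)), (256, np.int64(526), np.int64(-269), np.int64(-1))]
158 [(238, np.int64(573), np.int64(-221), np.int64(34)), (241, np.int64(568), np.int64(-252), np.int64(4)), (244, np.int64(560), np.int64(-258), np.int64(-1)), (247, np.int64(547), np.int64(-213), np.int64(46)), (250, np.int64(543), np.int64(-256), np.int64(3)), (253, np.int64(534), np.int64(-257), np.int64(2)), (256, np.int64(526), np.int64(-259), np.int64(1))]
w 2287 [ 557.1 -237.1] [39.2 34.9] 76.5 z [0.038 0.043 0.079]
```

View pics/w2.png

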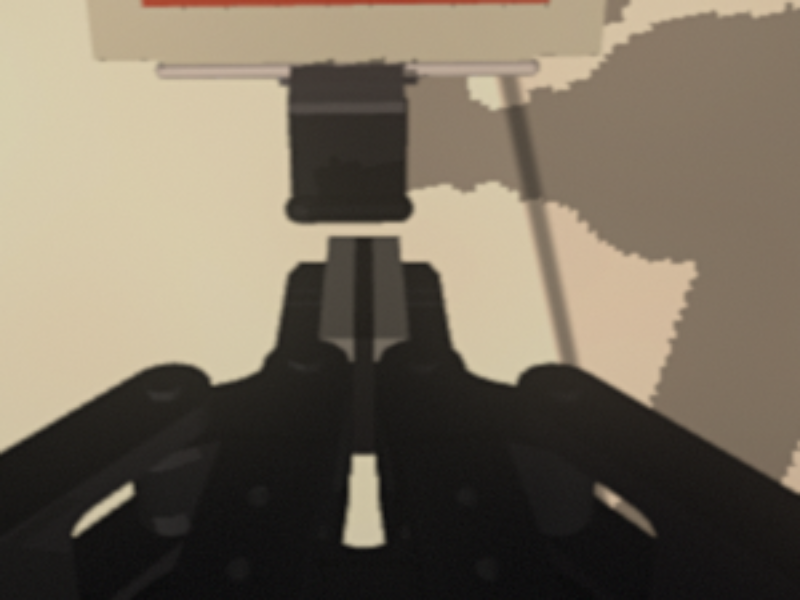

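Run:
```python
from h import *
s=arm.get_state();c=arm.camera("wrist");P=pts(c,c["hand_eye"])*1000
print(s["tool_pos"])
for v in (243,248,256,264,272,280): print(v,[tuple(P[v,u].round().astype(int).tolist()) for u in range(244,276,5)])
```

```text
[ 0.54205605 -0.23080023  0.05233701]
243 [(11, -5, -24), (10, -2, -23), (11, 0, -24), (10, 2, -22), (11, 5, -23), (11, 7, -23), (-29, 15, 52)]
248 [(11, -5, -28), (11, -2, -29), (10, 0, -28), (11, 2, -29), (11, 5, -28), (11, 7, -28), (-33, 15, 51)]
256 [(11, -4, -36), (11, -2, -36), (10, 0, -35), (11, 2, -36), (11, 5, -37), (11, 7, -36), (7, 10, -29)]
264 [(10, -4, -42), (10, -2, -42), (10, 0, -42), (11, 2, -42), (11, 4, -43), (11, 7, -43), (6, 9, -35)]
272 [(10, -4, -48), (10, -2, -48), (11, 0, -48), (11, 2, -49), (10, 4, -48), (10, 6, -48), (7, 9, -42)]
280 [(10, -4, -53), (10, -2, -54), (11, 0, -55), (11, 2, -54), (10, 4, -54), (11, 6, -55), (6, 9, -48)]
```

Both cameras agree that the shut fingertips sit about 20 mm above the reported TCP height, not 22 mm below it. I'll use the measured offset.

Request:
{"name": "drive_tool", "arguments": {"rows": [[0, 0, 0, -0.6, 0], [0, 0, 0, -0.4, 0], [0, 0, 0, -0.2, 0], [0, 0, 0, -0.15, 0], [0, 0, 0, -0.15, 0], [0, 0, 0, 0, 0], [0, 0, 0, 0, 0], [0, 0, 0, 0, 0], [0, 0, 0, 0, 0], [0, 0, 0, 0, 0]]}}

```text
time: 4.62
tool_pos: [0.5389, -0.2299, 0.0163]
ee_rot: [-0.0, 0.992, -0.124, -0.003]
wrist_force: [-11.7, 4.2, 13.8]
gripper_width: 0.0002
finger_force: 9.2
```

Run:
```python
from h import *
c=cam("side");Q=pts(c);m=box(Q,.57,.8,-.36,-.14)&(Q[...,2]>.05)&(Q[...,2]<.125);rect(Q,m,"lid?")
s=arm.get_state();print(s["wrist_force"],s["tool_pos"])
```

```text
lid? 443 [ 663.  -256.5] [114.   18.1] 76.8 z [0.052 0.086 0.118]
[-12.23501174   4.29656753  14.23251852] [ 0.53894362 -0.22986229  0.01629346]
```

The lid is open. Next, move to the scoop handle and take a wrist view there.

Request:
{"name": "drive_tool", "arguments": {"rows": [[0, -0.1, 0, 1, 0], [0, 0, 0, 1, 0], [0, 0, 0, 1, 0], [0, 0, 0.5, 1, 0.6], [60, 0, 1, 1, 1], [60, 0, 1, 0, 1], [60, -0.2, 1, 0, 0], [60, -0.2, 1, 0, 0], [60, 0, 1, 0, 0], [60, 0, 1, 0, 0]]}}

```text
time: 5.5
tool_pos: [0.5291, -0.0669, 0.1393]
ee_rot: [0.0, 1.0, -0.021, 0.001]
wrist_force: [0.4, -1.1, 0.1]
gripper_width: 0.0509
finger_force: 0.0
```

Request:
{"name": "drive_tool", "arguments": {"rows": [[60, 0, 1, 0, 0], [60, 0, 1, 0, 0], [60, 0, 1, 0, 0], [60, 0, 0.8, 0, 0], [60, 0, 0, 0, 0], [60, 0, 0, 0, 0], [60, 0, 0, 0, 0], [60, 0, 0, 0, 0], [60, 0, 0, 0, 0], [60, 0, 0, 0, 0]]}}

```text
time: 6.33
tool_pos: [0.5293, 0.026, 0.1392]
ee_rot: [0.0, 1.0, -0.021, 0.0]
wrist_force: [-0.8, -0.7, -0.5]
gripper_width: 0.051
finger_force: 0.0
```

Run:
```python
from h import *
s,c,P=wrist();f=c["frame"].astype(int);print(s["tool_pos"],yaw(s),s["gripper_width"])
z=P[...,2];sb=box(P,.42,.75,-.05,.1)
w=sb&(z>.012)&(z<.06)&(f[...,2]>1.6*f[...,0]);rect(P,w,"wood")
rect(P,sb&(z>.012)&(z<.06),"scoop")
cv2.imwrite("pics/w3.png",c["frame"])
Pt=pts(c,c["hand_eye"])*1000
m=(Pt[...,2]>-70)&(Pt[...,2]<30)&(np.abs(Pt[...,1])<60)&(abs(Pt[...,0])<25); print("tip",[np.percentile(Pt[m][:,i],[1,50,99]) for i in range(3)])
g=P[w];
for a in np.arange(.47,.6,.02):
    q=g[(abs(g[:,0]-a)<.006)]; 
    if len(q): print(a,q[:,1].mean().round(4),q[:,2].max().round(4))
```

```text
[0.52926393 0.02597582 0.13915332] -0.042695504319115854 0.05104361714809746
wood 1709 [532.4  27.5] [14.2 87.1] 87.5 z [0.03  0.04  0.049]
scoop 4245 [581.8  25.5] [ 50.1 189.1] 87.5 z [0.012 0.023 0.048]
tip [array([-10.68017156,   7.2403038 ,  13.16134337]), array([-49.80175889, -24.70612501,  50.71222323]), array([-69.82836009, -53.35419989, -23.57812756])]
0.49 0.029 0.0499
0.51 0.0284 0.0477
0.53 0.0275 0.0436
0.55 0.0267 0.0387
0.5700000000000001 0.0257 0.0356
```

View pics/w3.png

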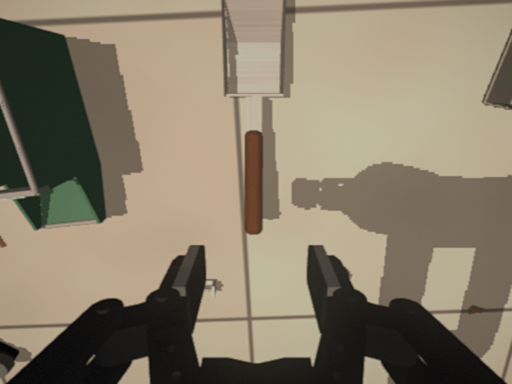

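The handle lies midway between the open fingers: wood at column 254, rows 132–233. I'll descend and grip.

Request:
{"name": "drive_tool", "arguments": {"rows": [[60, -0.1, 0.06, -1, 0], [60, 0, 0, -1, 0], [60, 0, 0, -1, 0], [60, 0, 0, -1, 0], [60, 0, 0, -1, 0], [60, 0, 0, -0.6, 0], [60, 0, 0, -0.2, 0], [0, 0, 0, 0, 0], [0, 0, 0, 0, 0], [0, 0, 0, 0, 0]], "squeeze": 100}}

```text
time: 7.22
tool_pos: [0.5282, 0.0282, -0.0041]
ee_rot: [0.0, 1.0, -0.021, 0.002]
wrist_force: [-0.8, -0.3, 1.5]
gripper_width: 0.0155
finger_force: 16.9
```

Request:
{"name": "drive_tool", "arguments": {"rows": [[0, 0, 0, 0, 0], [0, 0, 0, 0, 0], [0, 0, 0, 0.5, 0], [0, 0, 0, 1, 0], [0, 0, 0, 1, 0], [0, 0, 0, 1, 0], [0, 0, 0, 0.5, 0], [0, 0, 0, 0, 0], [0, 0, 0, 0, 0], [0, 0, 0, 0, 0]]}}

```text
time: 8.05
tool_pos: [0.5257, 0.0285, 0.0929]
ee_rot: [-0.0, 1.0, -0.021, -0.001]
wrist_force: [-0.6, 0.4, -1.7]
gripper_width: 0.0146
finger_force: 97.5
```

```bash
cat >> h.py <<'E'
def scoop(P,x0=.04,x1=.24):
    """pitch from wrist cloud: use side-strip of scoop relative to tool"""
    pass
def pitchside(s,z0=.03):
    c=cam("side");Q=pts(c);y=yaw(s);t=s["tool_pos"]
    D=Q-t; a=D[...,0]*np.cos(y)+D[...,1]*np.sin(y); b=-D[...,0]*np.sin(y)+D[...,1]*np.cos(y)
    m=(a>.02)&(a<.2)&(abs(b)<.028)&(Q[...,2]>z0)&(D[...,2]<.12)
    for k in np.arange(.02,.19,.01):
        q=D[...,2][m&(a>=k)&(a<k+.01)]
        if len(q)>2: print(f"{k*1000:.0f}: {q.min()*1000:.0f}..{q.max()*1000:.0f} ",end="")
    print()
    return c
E
python3 - <<'E'
from h import *
s=arm.get_state();print(s["tool_pos"],s["gripper_width"],s["finger_force"],s["moment"]);pitchside(s)
E
```

```text
[0.52567639 0.02849551 0.09285007] 0.014595024136070027 97.46707320213318 [ 0.01835573  0.18022674 -0.0094296 ]
20: 23..42 30: 25..41 40: 25..39 50: 24..29 60: 20..29 70: -0..28 80: 0..27 90: 2..27 100: 1..26 110: 2..25 120: 3..29 130: 7..28 140: 10..26 150: 18..26
```

Request:
{"name": "drive_tool", "arguments": {"rows": [[0, 0, 0, 0, 0], [0, 0, 0, 0, 0], [0, 0, 0, 0, 0], [0, 0, 0, 0, 0], [0, 0, 0, 0, 0], [0, 0, 0, 0, 0], [0, 0, 0, 0, 0], [0, 0, 0, 0, 0], [0, 0, 0, 0, 0], [0, 0, 0, 0, 0]], "squeeze": 20}}

```text
time: 8.93
tool_pos: [0.5267, 0.0284, 0.0942]
ee_rot: [0.0, 1.0, -0.021, 0.0]
wrist_force: [-0.9, 0.6, -1.2]
gripper_width: 0.0143
finger_force: 97.5
```

Run:
```python
from h import *
s=arm.get_state();print(s["tool_pos"],s["gripper_width"],s["finger_force"],s["moment"]);pitchside(s)
```

```text
[0.52669388 0.02841578 0.09418539] 0.014316304517257433 97.46581792831421 [ 0.00768044  0.12400819 -0.01596704]
20: 25..42 30: 19..42 40: 20..38 50: 19..31 60: 20..31 70: 0..28 80: 4..27 90: 2..26 100: 3..25 110: 1..27 120: 2..27 130: 9..27 140: 12..29 150: 18..26
```

Request:
{"name": "drive_tool", "arguments": {"rows": [[2, 0, 0, 0, 0], [2, 0, 0, 0, 0], [2, 0, 0, 0, 0], [2, 0, 0, 0, 0], [2, 0, 0, 0, 0], [2, 0, 0, 0, 0], [2, 0, 0, 0, 0], [2, 0, 0, 0, 0], [2, 0, 0, 0, 0], [2, 0, 0, 0, 0]], "squeeze": 20}}

```text
time: 9.82
tool_pos: [0.5267, 0.0284, 0.0941]
ee_rot: [0.0, 1.0, -0.021, 0.0]
wrist_force: [0.2, -0.4, -0.7]
gripper_width: 0.0144
finger_force: 97.5
```

Run:
```python
from h import *
s=arm.get_state();print(s["tool_pos"],s["gripper_width"],s["finger_force"],s["moment"]);pitchside(s)
```

```text
[0.52668931 0.02841197 0.09414878] 0.014391922470306075 97.46574997901917 [-0.02389835  0.0657632   0.02606505]
20: 29..43 30: 22..40 40: 25..39 50: 20..30 60: 20..30 70: 3..26 80: 2..28 90: 2..27 100: 2..27 110: 2..27 120: 3..27 130: 7..27 140: 11..27 150: 18..28
```

Request:
{"name": "drive_tool", "arguments": {"rows": [[0, 0, 0, -1, 0], [0, 0, 0, -1, 0], [0, 0, 0, -0.6, 0], [8, 0, 0, 0, 0], [8, 0, 0, 0, 0], [12, 0, 0, 0, 0], [12, 0, 0, 0, 0], [15, 0, 0, 0, 0], [15, 0, 0, 0, 0], [15, 0, 0, 0, 0]], "squeeze": 20}}

```text
time: 10.7
tool_pos: [0.5272, 0.0284, 0.03]
ee_rot: [0.0, 1.0, -0.021, 0.001]
wrist_force: [0.5, 0.2, -0.5]
gripper_width: 0.0144
finger_force: 97.4
```

Run:
```python
from h import *
s=arm.get_state();print(s["tool_pos"],s["gripper_width"],s["finger_force"],s["moment"]);pitchside(s,.012)
```

```text
[0.52721797 0.02840217 0.02999613] 0.014398811398796315 97.42129325866699 [2.10226346e-02 1.47263963e-01 1.37270314e-04]
20: 24..42 30: 28..41 40: 22..39 50: 25..33 60: 21..30 70: 5..27 80: 2..28 90: 2..28 100: 2..27 110: 1..27 120: 3..26 130: 7..28 140: 10..26 150: 18..27
```

Request:
{"name": "drive_tool", "arguments": {"rows": [[15, 0, 0, -0.9, 0], [15, 0, 0, -0.25, 0], [30, 0, 0, 0, 0], [30, 0, 0, 0, 0], [0, 0, 0, -0.1, 0], [0, 0, 0, 0, 0], [0, 0, 0, 0, 0], [0, 0, 0, 0, 0], [0, 0, 0, 0, 0], [0, 0, 0, 0.5, 0]], "squeeze": 20}}

```text
time: 11.58
tool_pos: [0.5246, 0.0285, 0.0083]
ee_rot: [-0.0, 1.0, -0.021, -0.003]
wrist_force: [-0.7, 1.0, -2.0]
gripper_width: 0.0157
finger_force: 26.3
```

Request:
{"name": "drive_tool", "arguments": {"rows": [[0, 0, 0, 1, 0], [0, 0, 0, 1, 0], [0, 0, 0, 1, 0], [0, 0, 0, 1, 0], [0, 0, 0, 1, 0], [0, 0, 0, 0, 0], [0, 0, 0, 0, 0], [0, 0, 0, 0, 0], [0, 0, 0, 0, 0], [0, 0, 0, 0, 0]]}}

```text
time: 12.42
tool_pos: [0.5253, 0.0285, 0.1331]
ee_rot: [-0.0, 1.0, -0.021, -0.002]
wrist_force: [0.3, 0.3, -1.1]
gripper_width: 0.0157
finger_force: 26.3
```

Run:
```python
from h import *
s=arm.get_state();print(s["tool_pos"],s["gripper_width"],s["finger_force"],s["moment"]);pitchside(s,.012)
```

```text
[0.52534136 0.02846916 0.13307693] 0.015735380026200063 26.298463940620422 [0.0083815  0.08519836 0.06086412]
20: 23..39 30: 20..37 40: 22..33 50: 15..27 60: 14..25 70: 1..23 80: -1..24 90: -0..24 100: -1..23 110: -4..24 120: 1..22 130: 7..25 140: 12..23 150: 17..24
```

Even at 26 N the grip holds the scoop without droop, so I'll pitch it by contact, with the lip under the rail. First I need the bin's pose precisely.

Run:
```python
from h import *
for n in("top","side"):
    c=np.load(n+"0.npz");Q=pts(c)
    for lo,hi in((.084,.1),):
        m=box(Q,.5,.72,.15,.28)&(Q[...,2]>lo)&(Q[...,2]<hi);rect(Q,m,n+" rim")
        q=Q[m]
        for x0 in np.arange(.54,.67,.02):
            a=q[(q[:,0]>x0)&(q[:,0]<x0+.02)]
            if len(a): print(x0.round(2),a[:,1].min().round(4),a[:,1].max().round(4),len(a))
    m=box(Q,.45,.72,.15,.28)&(Q[...,2]>.02)&(Q[...,2]<.1);rect(Q,m,n+" all")
    m=box(Q,.45,.548,.15,.28)&(Q[...,2]>.02)&(Q[...,2]<.06);rect(Q,m,n+" apron")
    # knobs
    f=c["frame"].astype(int)
    k=box(Q,.54,.68,.17,.26)&(Q[...,2]<.06)&(f[...,2]>f[...,1]+12)&(f[...,2]>90)
    q=Q[k]; print("knobs",k.sum(), q.min(0).round(3),q.max(0).round(3)) if k.sum() else 0
s,c,P=wrist();cv2.imwrite("pics/w4.png",c["frame"]);m=box(P,.45,.72,.15,.28)&(P[...,2]>.08)&(P[...,2]<.1);rect(P,m,"wrist rim")
m=box(P,.45,.72,.15,.28)&(P[...,2]>.02)&(P[...,2]<.1);rect(P,m,"wrist all")
```

```text
top rim 334 [603.  213.2] [117.4  65.6] 3.8 z [0.085 0.093 0.098]
0.54 0.1767 0.2427 87
0.56 0.1782 0.2434 43
0.58 0.1796 0.2445 40
0.6 0.1803 0.2455 34
0.62 0.1827 0.2457 37
0.64 0.1836 0.2495 86
0.66 0.1853 0.2189 7
top all 1211 [577.7 211.3] [168.2  66. ] 3.8 z [0.02  0.059 0.096]
top apron 207 [521.9 207.1] [56.1 65. ] 4.1 z [0.02  0.026 0.046]
knobs 49 [ 0.587  0.171 -0.001] [0.668 0.236 0.025]
side rim 503 [602.2 213.2] [116.8  68.6] 5.1 z [0.084 0.092 0.098]
0.54 0.1777 0.2426 103
0.56 0.1757 0.2452 76
0.58 0.1785 0.2456 77
0.6 0.1803 0.2478 65
0.62 0.1826 0.2488 64
0.64 0.1841 0.2497 112
0.66 0.1841 0.2028 6
side all 2365 [577.1 211.6] [166.8  69.9] 4.9 z [0.021 0.056 0.096]
side apron 350 [522.5 207.7] [56.9 66.8] 5.3 z [0.02  0.029 0.048]
knobs 534 [ 0.54   0.174 -0.005] [0.68  0.26  0.026]
wrist rim 2595 [586.6 180. ] [31.5 93.7] 73.6 z [0.08  0.089 0.095]
wrist all 13821 [576.  209.1] [167.   66.3] 2.9 z [0.021 0.053 0.095]
```

Request:
{"name": "drive_tool", "arguments": {"rows": [[0, -0.9, 0.6, 0, 0], [0, -0.9, 1, 0, 0.2], [0, -0.9, 1, 0, 0.2], [0, -0.9, 1, 0, 0.2], [0, -0.9, 1, 0, 0.2], [0, -0.9, 1, 0, 0.2], [0, -0.85, 1, 0, 0.2], [0, 0, 0.14, -0.7, 0.18], [0, 0, 0, -1, 0], [0, 0, 0, -1, 0]]}}

```text
time: 13.35
tool_pos: [0.3705, 0.1979, 0.0678]
ee_rot: [-0.0, 0.999, 0.036, 0.001]
wrist_force: [0.4, 0.3, -1.5]
gripper_width: 0.0154
finger_force: 26.3
```

Request:
{"name": "drive_tool", "arguments": {"rows": [[0, 0, 0, -0.6, 0], [0, 0, 0, 0, 0], [0, 0, 0, 0, 0], [0, 0, 0, 0, 0], [0, 0, 0, 0, 0], [0, 0, 0, 0, 0], [0, 0, 0, 0, 0], [0, 0, 0, 0, 0], [0, 0, 0, 0, 0], [0, 0, 0, 0, 0]]}}

```text
time: 14.18
tool_pos: [0.3705, 0.1969, 0.0531]
ee_rot: [-0.0, 0.999, 0.035, 0.0]
wrist_force: [-1.1, 1.2, -1.3]
gripper_width: 0.0154
finger_force: 26.3
```

Run:
```python
from h import *
s=arm.get_state();t=s["tool_pos"];y=.068
d=t[:2]-[.6025,.213];print(t,yaw(s),"bin x,y",d[0]*np.cos(y)+d[1]*np.sin(y),-d[0]*np.sin(y)+d[1]*np.cos(y));pitchside(s,.012)
```

```text
[0.37052622 0.196929   0.05307641] 0.06911589232707278 bin x,y -0.23252965355467653 -0.00027178971107779185
20: 24..40 30: 23..37 40: 21..34 50: 16..29 60: 15..25 70: -1..26 80: -3..26 90: -2..23 100: -2..25 110: -1..25 120: -34..22 130: -38..24 140: -40..26 150: -41..25 160: -41..-39 170: -40..43 180: -37..41
```

Request:
{"name": "drive_tool", "arguments": {"rows": [[0, 0.6, 0.04, -0.3, 0], [0, 0.6, 0.04, 0, 0], [0, 0, 0, 0, 0], [0, 0, 0, 0.6, 0], [0, 0.1, 0, 0.6, 0], [0, 0.15, 0.01, 0.6, 0], [0, 0.2, 0.02, 0.6, 0], [0, 0.3, 0.02, 0.6, 0], [0, 0.35, 0.02, 0.6, 0], [0, 0, 0, 0, 0]]}}

```text
time: 15.07
tool_pos: [0.4297, 0.2011, 0.1383]
ee_rot: [-0.001, 0.999, 0.034, 0.002]
wrist_force: [0.2, 0.3, -0.7]
gripper_width: 0.0154
finger_force: 28.1
```

```bash
cat >> h.py <<'E'
def binxy(t,y=.068):
    d=np.asarray(t)[:2]-[.6025,.213];return (d[0]*np.cos(y)+d[1]*np.sin(y)).round(4),(-d[0]*np.sin(y)+d[1]*np.cos(y)).round(4)
E
python3 - <<'E'
from h import *
s=arm.get_state();t=s["tool_pos"];
print(t,yaw(s),binxy(t),s["wrist_force"]);c=pitchside(s,.012)
cv2.imwrite("pics/s5.png",cv2.resize(c["frame"][230:350,150:310],(800,600),interpolation=cv2.INTER_CUBIC))
E
```

```text
[0.42973672 0.20111813 0.13832466] 0.06883287055645114 (np.float64(-0.1732), np.float64(-0.0001)) [ 0.19952515  0.34636519 -0.73854298]
20: -1..22 30: -12..11 40: -37..-5 50: -48..-13 60: -120..-21 70: -123..-29 80: -126..-34 90: -126..-41 100: -126..-47 110: -100..-42 120: -126..-44 130: -112..-41 140: -122..-46 150: -119..-41 160: -125..-50 170: -122..-66 180: -125..-76
```

View pics/s5.png

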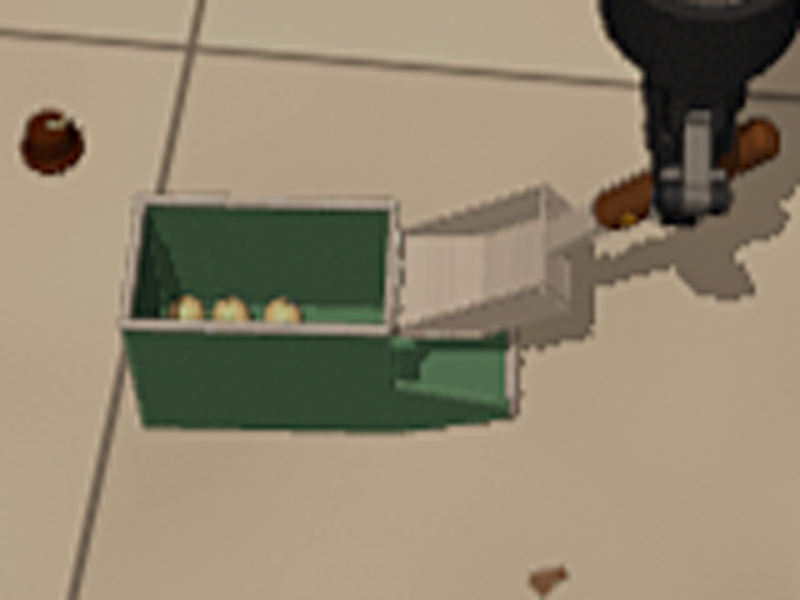

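The pitch is about 32° nose down, with the lip under the rail at crop (400,280). Knob tops show at crop (185–285, 305). Now dig.

Request:
{"name": "drive_tool", "arguments": {"rows": [[0, 0.3, 0.02, -0.6, 0], [0, 0.3, 0.02, -0.7, 0], [0, 0.25, 0.02, -0.7, 0], [0, 0.15, 0.02, -0.64, 0], [0, 0.3, 0.02, -0.3, 0], [0, 0.4, 0.03, -0.1, 0], [0, 0.4, 0.03, -0.05, 0], [0, 0.4, 0.03, 0, 0], [0, 0.4, 0.03, 0, 0], [0, 0, 0, 0, 0]]}}

```text
time: 15.95
tool_pos: [0.5028, 0.2061, 0.0583]
ee_rot: [0.0, 0.999, 0.034, 0.001]
wrist_force: [0.9, -0.1, -1.8]
gripper_width: 0.0158
finger_force: 27.5
```

```bash
cat >> h.py <<'E'
def look(n):
    a=cam("side")["frame"][230:340,165:300];b=cam("top")["frame"][115:200,110:180]
    im=np.hstack([cv2.resize(a,(440,360),interpolation=cv2.INTER_CUBIC),cv2.resize(b,(300,360),interpolation=cv2.INTER_CUBIC)])
    cv2.imwrite(n,cv2.convertScaleAbs(im,alpha=1.5,beta=10))
E
python3 - <<'E'
from h import *
s=arm.get_state();t=s["tool_pos"];
print(t,binxy(t),s["wrist_force"]);c=pitchside(s,.012)
c=np.load("side0.npz");Q=pts(c);f=c["frame"].astype(int)
def knobs(c):
    Q=pts(c);f=c["frame"].astype(int);D=Q[...,:2]-[.6025,.213];bx=D[...,0]*.9977+D[...,1]*.068;by=-D[...,0]*.068+D[...,1]*.9977
    m=(abs(by)<.03)&(bx>-.05)&(bx<.054)&(Q[...,2]<.075)&(f[...,2]>f[...,0]*1.25)&(f[...,2]>100)
    n,l,st,ce=cv2.connectedComponentsWithStats(m.astype(np.uint8))
    for i in range(1,n):
        if st[i,4]>5: k=l==i; print(st[i,4],ce[i].round(),"bin",(np.median(bx[k])*1000).round(),(np.median(by[k])*1000).round(),"z",(Q[...,2][k].max()*1000).round())
print("before");knobs(c);knobs(np.load("top0.npz"));print("now");knobs(cam("side"));knobs(cam("top"))
E
```

```text
[0.5027741  0.20614802 0.05826439] (np.float64(-0.1), np.float64(-0.0001)) [ 0.89615286 -0.12866591 -1.79833323]
20: -46..22 30: -44..17 40: -31..37 50: -39..40 60: -46..34 70: -45..39 80: -46..34 90: -46..34 100: -46..38 110: -38..41 120: -45..38 130: -45..36 140: -44..37 150: -43..39 
before
20 [188. 292.] bin 38.0 -17.0 z 22.0
23 [196. 292.] bin 19.0 -17.0 z 26.0
23 [206. 292.] bin -3.0 -18.0 z 23.0
7 [146. 147.] bin 22.0 -3.0 z 21.0
now
217 [210. 290.] bin -17.0 -21.0 z 47.0
23 [186. 292.] bin 42.0 -18.0 z 22.0
6 [145. 140.] bin 41.0 -1.0 z 22.0
42 [147. 151.] bin 11.0 -6.0 z 27.0
7 [139. 147.] bin 24.0 15.0 z 26.0
8 [140. 153.] bin 7.0 12.0 z 26.0
18 [148. 168.] bin -35.0 -6.0 z 21.0
```

The knobs are climbing onto the slope (tops at 26 mm, behind the lip). I'll push on and look.

Request:
{"name": "drive_tool", "arguments": {"rows": [[0, 0.2, 0.01, 0, 0], [0, 0.2, 0.01, 0, 0], [0, 0.15, 0.01, 0, 0], [0, 0, 0, 0, 0], [0, 0, 0, 0, 0], [0, 0, 0, 0, 0], [0, 0, 0, 0, 0], [0, 0, 0, 0, 0], [0, 0, 0, 0, 0], [0, 0, 0, 0, 0]]}}

```text
time: 16.93
tool_pos: [0.5141, 0.2069, 0.0582]
ee_rot: [0.0, 0.999, 0.035, 0.0]
wrist_force: [0.5, 0.6, -1.1]
gripper_width: 0.0157
finger_force: 27.6
```

Run:
```python
from h import *
s=arm.get_state();t=s["tool_pos"];print(t,binxy(t),s["wrist_force"]);look("pics/l6.png")
```

```text
[0.51410446 0.20691939 0.05815201] (np.float64(-0.0886), np.float64(-0.0001)) [ 0.45312884  0.58539762 -1.11997953]
```

View pics/l6.png

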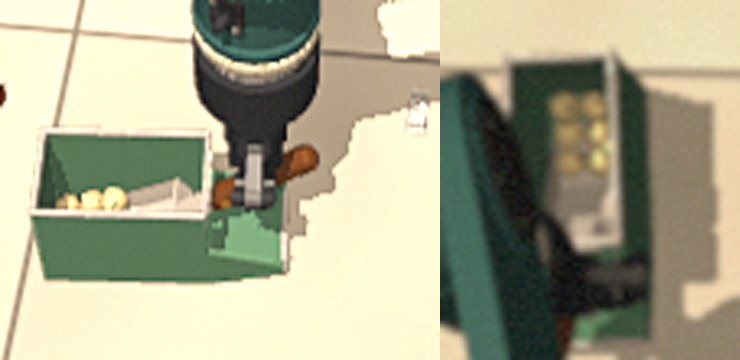

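Side crop: cup inside, with knobs bunched at (60–125, 200). Top crop: 3 rows of knobs at (550–610, 100–170), two rows already over the scoop's slope. Push a little more, then level by lowering the grip.

Request:
{"name": "drive_tool", "arguments": {"rows": [[0, 0.2, 0.01, 0, 0], [0, 0.15, 0.01, 0, 0], [0, -0.15, -0.01, -0.25, 0], [0, -0.2, -0.01, -0.3, 0], [0, -0.2, -0.01, -0.3, 0], [0, -0.15, -0.01, -0.3, 0], [0, -0.15, -0.01, -0.3, 0], [0, -0.15, -0.01, -0.3, 0], [0, -0.1, -0.01, -0.3, 0], [0, 0, 0, 0, 0]]}}

```text
time: 17.87
tool_pos: [0.495, 0.2056, 0.0055]
ee_rot: [0.0, 0.999, 0.035, -0.0]
wrist_force: [-1.2, -0.5, 1.7]
gripper_width: 0.0157
finger_force: 26.1
```

```bash
cat >> h.py <<'E'
def knobs(c):
    Q=pts(c);f=c["frame"].astype(int);D=Q[...,:2]-[.6025,.213];bx=D[...,0]*.9977+D[...,1]*.068;by=-D[...,0]*.068+D[...,1]*.9977
    m=(abs(by)<.03)&(bx>-.11)&(bx<.054)&(Q[...,2]<.1)&(f[...,2]>f[...,0]*1.25)&(f[...,2]>100)&(f[...,1]>f[...,2]*.7)
    n,l,st,ce=cv2.connectedComponentsWithStats(m.astype(np.uint8))
    for i in range(1,n):
        if st[i,4]>4: k=l==i; print(st[i,4],ce[i].round(),"bin",(np.median(bx[k])*1000).round(),(np.median(by[k])*1000).round(),"z",(np.median(Q[...,2][k])*1000).round(),(Q[...,2][k].max()*1000).round())
E
python3 - <<'E'
from h import *
s=arm.get_state();t=s["tool_pos"];print(t,binxy(t),s["wrist_force"],s["gripper_width"]);c=pitchside(s,.012);knobs(c);print("top");knobs(cam("top"))
E
```

```text
[0.49501083 0.20557448 0.00552535] (np.float64(-0.1077), np.float64(-0.0001)) [-1.2206233  -0.52340058  1.67855594] 0.015684772952066932
20: 7..37 30: 7..36 40: 15..87 50: 20..90 60: 19..90 70: 7..87 80: 7..81 90: 7..49 100: 8..91 110: 18..90 120: 7..69 130: 11..91 140: 13..89 150: 21..87 160: 8..92 
252 [201. 290.] bin 8.0 -16.0 z 34.0 96.0
9 [228. 289.] bin -57.0 14.0 z 93.0 94.0
29 [231. 298.] bin -61.0 1.0 z 29.0 80.0
23 [247. 315.] bin -100.0 28.0 z -0.0 4.0
top
111 [146. 147.] bin 20.0 -6.0 z 34.0 98.0
6 [137. 140.] bin 36.0 15.0 z 39.0 47.0
5 [140. 154.] bin 4.0 13.0 z 23.0 23.0
66 [147. 171.] bin -53.0 -6.0 z 30.0 97.0
```

Request:
{"name": "drive_tool", "arguments": {"rows": [[0, 0, 0, 0.2, 0], [0, 0, 0, 0.3, 0], [0, 0, 0, 0.3, 0], [0, 0, 0, 0.3, 0], [0, 0, 0, 0.3, 0], [0, 0, 0, 0.3, 0], [0, 0, 0, 0.2, 0], [0, 0, 0, 0, 0], [0, 0, 0, 0, 0], [0, 0, 0, 0, 0]]}}

```text
time: 18.8
tool_pos: [0.4951, 0.2056, 0.054]
ee_rot: [0.0, 0.999, 0.035, -0.0]
wrist_force: [-0.3, 0.0, -2.7]
gripper_width: 0.0157
finger_force: 25.6
```

Run:
```python
from h import *
s=arm.get_state();t=s["tool_pos"];print(t,binxy(t),s["wrist_force"],s["gripper_width"],s["moment"]);c=pitchside(s,.012);knobs(c);print("top");k=cam("top");knobs(k)
look("pics/l7.png")
# rim profile: side view top-of-near... print heights along scoop centre and both rims
for n,c in(("side",c),("top",k)):
    Q=pts(c);D=Q[...,:2]-[.6025,.213];bx=D[...,0]*.9977+D[...,1]*.068;by=-D[...,0]*.068+D[...,1]*.9977
    for x in range(-50,54,8):
        r=[]
        for y in range(-28,30,7):
            m=(abs(bx*1000-x)<4)&(abs(by*1000-y)<3.5)&(Q[...,2]<.12); r.append(int(np.median(Q[...,2][m])*1000) if m.sum()>1 else -1)
        print(n,x,r)
```

```text
[0.49505719 0.20559568 0.05404565] (np.float64(-0.1077), np.float64(-0.0001)) [-0.29902886  0.0097758  -2.68454045] 0.015711957644656455 [-0.08802058  0.2196885  -0.03883154]
20: -42..37 30: -42..34 40: -12..39 50: -5..41 60: 5..24 70: -4..42 80: -5..40 90: -4..36 100: -4..32 110: -4..46 120: -1..44 130: 8..41 140: 20..41 150: -3..31 160: -30..46 
686 [202. 285.] bin 2.0 -5.0 z 73.0 96.0
6 [242. 282.] bin -85.0 -7.0 z 85.0 90.0
33 [231. 288.] bin -63.0 6.0 z 79.0 93.0
10 [251. 308.] bin -107.0 20.0 z 24.0 26.0
27 [246. 315.] bin -98.0 28.0 z 0.0 5.0
top
311 [141. 144.] bin 18.0 -4.0 z 79.0 97.0
76 [141. 171.] bin -53.0 -1.0 z 75.0 96.0
side -50 [75, 5, -1, 83, 74, 71, -1, -1, 60]
side -42 [65, 60, -1, 73, 72, 71, -1, -1, 46]
side -34 [79, 61, 55, 54, 51, 71, 75, -1, 55]
side -26 [82, 58, 53, 53, 54, 54, -1, -1, 51]
side -18 [78, 60, 52, 52, 52, 53, -1, -1, 54]
side -10 [82, 59, 53, 51, 53, 54, -1, -1, 49]
side -2 [83, 79, 77, 72, 62, -1, 69, -1, 56]
side 6 [83, 77, 80, 72, 67, 65, 70, -1, 50]
side 14 [85, 71, 80, 75, 68, 75, 77, -1, 47]
side 22 [83, 84, 82, 78, 76, 77, 78, 76, 46]
side 30 [85, 78, 77, 79, 76, 79, 82, 81, 51]
side 38 [88, 85, 82, 83, 83, 82, 84, 84, 51]
side 46 [82, 84, 79, -1, 80, 79, 78, 81, 50]
top -50 [73, 89, 5, 6, 5, 6, -1, -1, -1]
top -42 [71, 66, 60, 71, 71, 69, 58, 64, 27]
top -34 [76, -1, 56, 51, 4, 7, 65, 65, 8]
top -26 [47, 56, 53, 52, 52, 51, 53, 52, -1]
top -18 [46, -1, 52, 51, 53, 52, 53, 56, 72]
top -10 [56, 52, 52, 53, 53, 53, 51, 52, 72]
top -2 [60, 77, 77, 60, 52, 55, 65, 59, 75]
top 6 [84, 77, 79, 67, 70, 66, 69, 67, 80]
top 14 [77, 81, 82, 71, 72, 59, 71, 65, 78]
top 22 [73, 83, 83, 76, 76, 75, 79, 74, 79]
top 30 [51, 81, 81, 72, 79, 68, 79, 80, 75]
top 38 [83, 86, 84, 82, 83, 79, 84, 84, 80]
top 46 [51, 85, -1, 80, 81, -1, 79, -1, 80]
```

The scoop hangs level (rim ≈ 72 mm, 8 mm under the rail) and is heaped: knob tops reach 85 mm, so their middles are about 6 mm above the rim. Draw it out under the rail.

Request:
{"name": "drive_tool", "arguments": {"rows": [[0, -0.15, -0.01, 0, 0], [0, -0.25, -0.02, 0, 0], [0, -0.25, -0.02, 0, 0], [0, -0.25, -0.02, 0, 0], [0, -0.25, -0.02, 0, 0], [0, -0.25, -0.02, 0, 0], [0, -0.25, -0.02, 0, 0], [0, -0.25, -0.02, 0, 0], [0, -0.2, -0.02, 0, 0], [0, 0, 0, 0, 0]]}}

```text
time: 19.83
tool_pos: [0.4417, 0.2013, 0.0543]
ee_rot: [0.0, 0.999, 0.035, -0.0]
wrist_force: [-0.5, 0.4, -1.7]
gripper_width: 0.0152
finger_force: 25.6
```

```bash
cat >> h.py <<'E'
def grid(c,n,x0,x1):
    Q=pts(c);D=Q[...,:2]-[.6025,.213];bx=D[...,0]*.9977+D[...,1]*.068;by=-D[...,0]*.068+D[...,1]*.9977
    for x in range(x0,x1,8):
        r=[]
        for y in range(-28,30,7):
            m=(abs(bx*1000-x)<4)&(abs(by*1000-y)<3.5)&(Q[...,2]<.12); r.append(int(np.median(Q[...,2][m])*1000) if m.sum()>1 else -1)
        print(n,x,r)
E
python3 - <<'E'
from h import *
s=arm.get_state();t=s["tool_pos"];print(t,binxy(t),s["wrist_force"],s["gripper_width"],s["moment"]);
grid(cam("side"),"side",-90,54)
E
```

```text
[0.44170668 0.20132047 0.05427856] (np.float64(-0.1612), np.float64(-0.0007)) [-0.50287204  0.4424948  -1.71585876] 0.015218988723883161 [ 0.05085993  0.2365915  -0.02883816]
side -90 [67, 60, 56, 68, 62, 52, 20, 56, 25]
side -82 [67, 55, 53, 52, 52, 15, 16, 60, 27]
side -74 [65, 59, 52, 53, 51, 13, 51, 61, 32]
side -66 [64, 54, 52, 52, 50, 50, 50, 60, 24]
side -58 [92, 76, 73, 89, 58, 74, 90, 90, 46]
side -50 [83, 77, 77, 71, 67, 66, 70, -1, 59]
side -42 [81, 71, 75, 70, 65, 70, 75, -1, 58]
side -34 [86, 83, 81, 76, 73, 75, 77, -1, 54]
side -26 [84, 79, 73, 74, 71, 75, 77, -1, 55]
side -18 [83, 83, 82, 80, 81, 78, 83, 82, 63]
side -10 [84, 82, 80, 78, 78, 75, 77, -1, 54]
side -2 [56, -1, -1, -1, -1, -1, -1, -1, 52]
side 6 [47, 3, -1, -1, -1, -1, -1, -1, 57]
side 14 [47, 4, -1, -1, -1, -1, -1, -1, 55]
side 22 [48, 5, -1, -1, -1, -1, -1, -1, 51]
side 30 [49, 6, -1, -1, -1, -1, -1, -1, 60]
side 38 [51, 5, -1, -1, -1, -1, -1, -1, 56]
side 46 [47, 6, -1, -1, -1, -1, -1, -1, 50]
```

Request:
{"name": "drive_tool", "arguments": {"rows": [[0, -0.2, -0.015, 0, 0], [0, -0.2, -0.015, 0, 0], [0, -0.2, -0.015, 0, 0], [0, -0.2, -0.015, 0, 0], [0, -0.2, -0.015, 0, 0], [0, -0.2, -0.015, 0, 0], [0, -0.2, -0.015, 0, 0], [0, 0, 0, 0, 0], [0, 0, 0, 0, 0], [0, 0, 0, 0, 0]]}}

```text
time: 20.72
tool_pos: [0.4081, 0.1989, 0.0546]
ee_rot: [-0.0, 0.999, 0.035, 0.0]
wrist_force: [0.4, -0.2, -2.3]
gripper_width: 0.0155
finger_force: 25.6
```

Run:
```python
from h import *
s=arm.get_state();t=s["tool_pos"];print(t,binxy(t),s["wrist_force"],s["gripper_width"],s["moment"]);
grid(cam("side"),"side",-120,54)
```

```text
[0.40812817 0.19887088 0.05457572] (np.float64(-0.1949), np.float64(-0.0009)) [ 0.42996545 -0.22052058 -2.34929021] 0.015501331705581661 [-0.06266097  0.18973649  0.01375783]
side -120 [64, 54, 50, 51, 50, 50, 0, 53, 3]
side -112 [62, 54, 51, 51, 49, 25, 4, 49, 12]
side -104 [57, 53, 51, 50, 49, 49, 22, 49, 24]
side -96 [56, 51, 51, 48, 51, 50, 21, 57, 24]
side -88 [-1, 76, 76, 69, 64, 38, 64, 58, 25]
side -80 [-1, 69, 76, 68, 61, 13, 62, 62, 29]
side -72 [63, 59, 68, 70, 67, 11, 71, 66, 27]
side -64 [74, 75, 73, 71, 67, 9, 71, 65, 32]
side -56 [91, 91, 89, 91, 89, 85, 80, 92, 57]
side -48 [73, 64, -1, 78, 77, 73, 79, 79, 60]
side -40 [56, -1, -1, -1, -1, -1, -1, -1, 49]
side -32 [50, 18, -1, -1, -1, -1, -1, -1, 53]
side -24 [59, 21, 21, -1, -1, -1, -1, -1, 49]
side -16 [53, 19, 19, -1, -1, -1, -1, -1, 53]
side -8 [47, 4, -1, -1, -1, -1, -1, -1, 56]
side 0 [49, 2, -1, -1, -1, -1, -1, -1, 50]
side 8 [48, 7, -1, -1, -1, -1, -1, -1, 50]
side 16 [48, 6, -1, -1, -1, -1, -1, -1, 42]
side 24 [51, 5, -1, -1, -1, -1, -1, -1, 42]
side 32 [47, 4, -1, -1, -1, -1, -1, -1, 55]
side 40 [50, 4, -1, -1, -1, -1, -1, -1, 40]
side 48 [48, 5, -1, -1, -1, -1, -1, -1, 55]
```

Request:
{"name": "drive_tool", "arguments": {"rows": [[0, -0.2, -0.015, 0, 0], [0, -0.2, -0.015, 0, 0], [0, -0.2, -0.015, 0, 0], [0, -0.2, -0.015, 0, 0], [0, -0.2, -0.015, 0, 0], [0, -0.2, -0.015, 0, 0], [0, -0.2, -0.015, 0, 0], [0, -0.2, -0.015, 0, 0], [0, 0, 0, 0, 0], [0, 0, 0, 0, 0]]}}

```text
time: 21.6
tool_pos: [0.3678, 0.1958, 0.0545]
ee_rot: [-0.0, 0.999, 0.035, 0.0]
wrist_force: [0.5, -0.6, -1.2]
gripper_width: 0.0155
finger_force: 25.6
```

Run:
```python
from h import *
s=arm.get_state();t=s["tool_pos"];print(t,binxy(t),s["wrist_force"],s["gripper_width"],s["moment"]);
grid(cam("side"),"side",-160,54);knobs(cam("top"))
```

```text
[0.3677509  0.19581867 0.05446525] (np.float64(-0.2354), np.float64(-0.0012)) [ 0.53441492 -0.56148148 -1.21543377] 0.015461594236415849 [-0.02442854  0.19735638 -0.05134532]
side -160 [62, 56, 52, 52, 46, 26, 0, 52, 1]
side -152 [57, 53, 50, 51, 46, 47, 2, 51, 1]
side -144 [65, 57, 51, 50, 2, 47, 2, 51, 2]
side -136 [63, 50, 50, 49, 49, 2, 26, 52, 3]
side -128 [-1, 77, 75, 70, 60, 1, 33, 50, 3]
side -120 [55, 72, 74, 68, 56, 2, 59, 56, 2]
side -112 [61, 57, -1, 70, 67, 2, 72, 62, 2]
side -104 [76, 76, 75, 69, 68, 42, 25, 58, 13]
side -96 [-1, 74, 77, 77, 76, 61, 57, 60, 21]
side -88 [27, 65, 39, 17, 73, 20, 18, 65, 20]
side -80 [24, 14, 13, 12, 12, 12, 14, -1, 21]
side -72 [22, 10, 8, 10, 9, 9, -1, -1, 16]
side -64 [27, 7, 6, 7, 8, 8, 13, -1, 23]
side -56 [25, 50, 90, 91, 92, 90, 91, 92, 44]
side -48 [56, 5, -1, -1, -1, -1, -1, -1, 51]
side -40 [48, 5, -1, -1, -1, -1, -1, -1, 53]
side -32 [47, 19, 22, -1, -1, -1, -1, -1, 49]
side -24 [60, 21, 20, -1, -1, -1, -1, -1, 50]
side -16 [54, 20, 20, -1, -1, -1, -1, -1, 55]
side -8 [48, 5, -1, -1, -1, -1, -1, -1, 44]
side 0 [52, 3, -1, -1, -1, -1, -1, -1, 57]
side 8 [48, 5, -1, -1, -1, -1, -1, -1, 56]
side 16 [52, 4, -1, -1, -1, -1, -1, -1, 45]
side 24 [51, 5, -1, -1, -1, -1, -1, -1, 44]
side 32 [48, 6, -1, -1, -1, -1, -1, -1, 45]
side 40 [51, 6, -1, -1, -1, -1, -1, -1, 55]
side 48 [49, 5, -1, -1, -1, -1, -1, -1, 51]
8 [126. 164.] bin -33.0 29.0 z 96.0 97.0
13 [147. 171.] bin -55.0 -20.0 z 93.0 95.0
20 [131. 172.] bin -56.0 17.0 z 92.0 98.0
6 [140. 173.] bin -58.0 -2.0 z 92.0 94.0
160 [141. 190.] bin -98.0 -1.0 z 72.0 82.0
```

Run:
```python
from h import *
for n in("top","side"):
    c=cam(n);Q=pts(c);f=c["frame"].astype(int);D=Q[...,:2]-[.6025,.213];bx=D[...,0]*.9977+D[...,1]*.068;by=-D[...,0]*.068+D[...,1]*.9977
    m=(abs(by)<.026)&(bx>-.165)&(bx<-.075)&(Q[...,2]>.073)&(Q[...,2]<.11)
    print(n,sorted([(int(a*1000),int(b*1000),int(z*1000)) for a,b,z in zip(bx[m],by[m],Q[...,2][m])]))
```

```text
top [(-131, -21, 73), (-131, -17, 76), (-130, -11, 73), (-129, -24, 74), (-129, -22, 76), (-129, -19, 75), (-129, -17, 76), (-129, -15, 78), (-128, -12, 78), (-128, -9, 74), (-126, -24, 75), (-126, -22, 76), (-126, -20, 77), (-126, -17, 78), (-126, -15, 77), (-126, -12, 78), (-125, -9, 73), (-124, -24, 74), (-124, -23, 79), (-124, -20, 78), (-124, -17, 78), (-124, -15, 78), (-123, -12, 77), (-123, -10, 77), (-122, -20, 78), (-121, -24, 74), (-121, -22, 76), (-121, -17, 78), (-121, -14, 76), (-121, -13, 80), (-120, -9, 74), (-119, -22, 76), (-119, -19, 75), (-118, -17, 74), (-118, -14, 75), (-118, -12, 74), (-113, -4, 74), (-113, -2, 74), (-112, 9, 74), (-112, 11, 77), (-110, -7, 75), (-110, -2, 73), (-109, 12, 73), (-109, 14, 76), (-107, 7, 73), (-107, 9, 74), (-107, 11, 75), (-106, -20, 76), (-106, -17, 76), (-106, -15, 77), (-106, -13, 77), (-105, -5, 74), (-104, -23, 76), (-104, -18, 77), (-104, -16, 79), (-104, 9, 74), (-104, 17, 73), (-103, -12, 75), (-102, -25, 78), (-102, -23, 77), (-102, -20, 77), (-101, -18, 77), (-101, -15, 77), (-101, -13, 76), (-100, -10, 73), (-100, -2, 
[... 2285 characters left out ...]
, 77), (-97, -3, 79), (-97, -1, 77), (-97, 0, 78), (-97, 3, 78), (-97, 4, 75), (-97, 5, 74), (-96, -23, 74), (-96, -19, 78), (-96, -16, 73), (-96, -15, 79), (-96, -12, 75), (-96, -10, 76), (-96, -5, 79), (-95, 2, 75), (-95, 2, 80), (-95, 4, 76), (-95, 5, 73), (-94, -19, 76), (-94, -18, 73), (-94, -14, 76), (-94, -13, 74), (-94, -6, 77), (-94, -3, 79), (-94, 0, 80), (-93, 6, 74), (-92, -5, 79), (-92, -4, 77), (-92, -1, 78), (-92, 1, 79), (-92, 2, 76), (-92, 3, 74), (-90, -7, 77), (-90, -4, 77), (-90, 0, 79), (-90, 1, 78), (-90, 3, 73), (-90, 3, 79), (-88, -8, 74), (-88, -5, 74), (-88, -2, 76), (-88, -1, 74), (-88, 2, 76), (-88, 3, 73), (-86, -5, 74), (-86, -4, 73), (-86, 1, 79), (-86, 2, 76)]
```

Run:
```python
from h import *
A=[]
for n in("top","side","top","side"):
    c=cam(n);Q=pts(c);D=Q[...,:2]-[.6025,.213];bx=D[...,0]*.9977+D[...,1]*.068;by=-D[...,0]*.068+D[...,1]*.9977
    m=(by<-.004)&(by>-.02)&(bx>-.158)&(bx<-.136)&(Q[...,2]>.04)&(Q[...,2]<.06)
    p=np.polyfit(bx[m],Q[...,2][m],1);print(n,m.sum(),"floor slope deg",np.degrees(np.arctan(p[0])).round(1),"z at -.14",np.polyval(p,-.14).round(4))
    m=(abs(by)<.01)&(bx>-.25)&(bx<-.2)&(Q[...,2]>.05)
    f=c["frame"].astype(int); m=(abs(by)<.012)&(bx>-.225)&(bx<-.19)&(Q[...,2]>.05)&(Q[...,2]<.12)&(f[...,2]>1.5*f[...,0])
    if m.sum()>8: p=np.polyfit(bx[m],Q[...,2][m],1);print("  handle slope",np.degrees(np.arctan(p[0])).round(1),m.sum())
    m=(abs(by)<.026)&(bx>-.09)&(bx<-.06)&(Q[...,2]>.03)
    print("  lip",[(int(b*1000),int(y*1000),int(z*1000)) for b,y,z in zip(bx[m],by[m],Q[...,2][m]) if b>-.082])
s,c,P=wrist();D=P[...,:2]-[.6025,.213];bx=D[...,0]*.9977+D[...,1]*.068;by=-D[...,0]*.068+D[...,1]*.9977
m=(abs(by)<.02)&(bx>-.158)&(bx<-.138)&(P[...,2]>.03)&(P[...,2]<.06);print(m.sum())
p=np.polyfit(bx[m],P[...,2][m],1);print("wrist floor",np.degrees(np.arctan(p[0])),np.polyval(p,-.14))
```

```text
top 53 floor slope deg -3.1 z at -.14 0.05
  handle slope -18.4 39
  lip []
side 64 floor slope deg -3.5 z at -.14 0.0501
  handle slope -15.4 106
  lip []
top 55 floor slope deg -5.3 z at -.14 0.0495
  handle slope -14.5 39
  lip []
side 69 floor slope deg -5.1 z at -.14 0.0494
  handle slope -16.3 107
  lip []
3573
wrist floor -4.493520146316354 0.0497662405340289
```

The scoop has sagged 4.5° nose-down, and one knob (bin -91,-1) sits right at the lip, borderline high. I'll lower the cup's sloped front onto the apron's edge to nose it up, so the knobs slide back.

Request:
{"name": "drive_tool", "arguments": {"rows": [[0, 0, 0, -0.5, 0], [0, 0, 0, -0.5, 0], [0, 0, 0, -0.25, 0], [0, 0, 0, -0.2, 0], [0, 0, 0, -0.2, 0], [0, 0, 0, -0.2, 0], [0, 0, 0, -0.2, 0], [0, 0, 0, -0.2, 0], [0, 0, 0, -0.15, 0], [0, 0, 0, 0, 0]]}}

```text
time: 22.88
tool_pos: [0.3649, 0.1953, -0.0068]
ee_rot: [0.001, 0.999, 0.035, -0.003]
wrist_force: [-7.9, -0.7, 1.5]
gripper_width: 0.0156
finger_force: 25.7
```

```bash
cat >> h.py <<'E'
def state(x0=-.158,x1=-.136):
    s=arm.get_state();t=s["tool_pos"];print(t,binxy(t),s["wrist_force"].round(1),s["time"])
    for n in("top","side"):
        c=cam(n);Q=pts(c);f=c["frame"].astype(int);D=Q[...,:2]-[.6025,.213];bx=D[...,0]*.9977+D[...,1]*.068;by=-D[...,0]*.068+D[...,1]*.9977
        m=(by<-.004)&(by>-.02)&(bx>x0)&(bx<x1)&(Q[...,2]>.005)&(Q[...,2]<.06)
        p=np.polyfit(bx[m],Q[...,2][m],1);print(n,m.sum(),"floor slope deg",np.degrees(np.arctan(p[0])).round(1),"z at x0",np.polyval(p,x0).round(4))
        grid(c,n,-170,-60)
E
python3 -c "
from h import *
state()"
```

```text
[ 0.36493979  0.19529513 -0.00683935] (np.float64(-0.2382), np.float64(-0.0015)) [-7.9 -0.7  1.5] 22.8833
top 50 floor slope deg 2.3 z at x0 0.008
top -170 [0, 0, 0, 22, 22, 24, 3, 3, 1]
top -162 [5, 4, 4, 9, 6, 7, 6, 12, -1]
top -154 [1, 4, 7, 8, 7, 6, 6, 14, -1]
top -146 [4, 7, 8, 8, 7, 8, 7, 10, -1]
top -138 [3, 29, 9, 9, 9, 10, 11, 14, -1]
top -130 [8, 38, 39, 27, 25, 23, 27, 22, -1]
top -122 [2, 38, 39, 29, 29, 23, 29, 28, -1]
top -114 [2, 17, 28, 37, 35, 36, 39, 32, -1]
top -106 [23, 45, 44, 39, 43, 33, 37, 32, 27]
top -98 [20, 42, 41, 43, 47, 43, 28, 31, 31]
top -90 [21, 32, 33, 32, 45, 38, 36, 34, 28]
top -82 [36, 15, 14, 14, 14, 14, 13, 15, 18]
top -74 [40, 10, 10, 11, 11, 11, 11, 11, 22]
top -66 [40, 8, 7, 9, 8, 8, 7, 7, 22]
side 58 floor slope deg 16.6 z at x0 0.0067
side -170 [3, 23, 22, 22, 22, 20, 20, 2, 1]
side -162 [18, 10, 7, 8, 6, 6, 11, 9, 1]
side -154 [15, 11, 8, 8, 7, 7, -1, 13, 1]
side -146 [13, 12, 10, 9, 8, 8, 11, 13, 0]
side -138 [25, 12, 10, 9, 9, 10, 24, 12, 1]
side -130 [-1, 38, 38, 29, 26, 29, 27, 16, 0]
side -122 [24, 35, 36, 27, 26, 29, 29, 14, 1]
side -114 [27, 35, 40, 37, 35, 38, 38, 25, 1]
side -106 [-1, 45, 44, 41, 38, 34, 33, 30, 17]
side -98 [35, 38, 41, 46, 47, 39, 30, 29, 9]
side -90 [28, 18, 25, 16, 37, 34, 18, 33, 20]
side -82 [19, 15, 13, 13, 13, 14, 13, -1, 16]
side -74 [24, 10, 11, 9, 10, 11, 13, -1, 22]
side -66 [23, 8, 6, 8, 7, 6, -1, -1, 26]
```

Some knobs still stand high. The sag left too large a gap at the front. I'll set the scoop flat on the counter, regrip harder, then run the rim in and out under the rail again, so the rail also pushes knobs into the cup's empty back.

Request:
{"name": "drive_tool", "arguments": {"rows": [[0, 0, 0, 0.5, 0], [0, 0, 0, 0.5, 0], [0, -0.6, -0.04, 0, 0], [0, -0.6, -0.04, 0, 0], [0, -0.5, -0.03, 0, 0], [0, 0, 0, -0.4, 0], [0, 0, 0, -0.3, 0], [0, 0, 0, -0.15, 0], [0, 0, 0, -0.1, 0], [0, 0, 0, 0, 0]]}}

```text
time: 23.82
tool_pos: [0.3253, 0.1928, -0.0053]
ee_rot: [0.0, 0.999, 0.034, -0.001]
wrist_force: [0.0, -0.6, -1.6]
gripper_width: 0.0156
finger_force: 25.2
```

```bash
python3 -c "
from h import *
s=arm.get_state();t=s['tool_pos'];print(t,binxy(t),s['wrist_force'].round(1),s['time'])
grid(cam('top'),'top',-215,-100)"
```

```text
[ 0.32531624  0.19277542 -0.00531549] (np.float64(-0.2779), np.float64(-0.0013)) [ 0.  -0.6 -1.6] 23.8167
top -215 [1, 0, -1, 0, 21, 24, 2, 0, 1]
top -207 [0, 2, 5, 5, 21, 18, 11, 11, 0]
top -199 [5, 14, 5, 17, 20, 18, 5, 10, -1]
top -191 [1, 23, 24, 17, 21, 19, 23, 21, -1]
top -183 [5, 22, 23, 19, 23, 19, 20, 22, -1]
top -175 [5, 22, 22, 21, 24, 20, 25, 21, 23]
top -167 [4, 23, 23, 22, 20, 21, 23, 22, -1]
top -159 [1, 16, 14, 25, 28, 24, 16, 15, -1]
top -151 [1, 16, 16, 16, 20, 20, 16, 17, -1]
top -143 [3, 22, 23, 22, 23, 23, 22, 25, -1]
top -135 [2, 26, 27, 29, 29, 29, 28, 29, -1]
top -127 [0, 2, 30, 17, 15, 3, 0, 1, 0]
top -119 [0, 0, 1, 0, 1, -1, 1, 0, 0]
top -111 [0, 0, 0, 2, 0, 1, 0, 0, 2]
top -103 [20, 23, 23, 20, 21, 23, 22, 21, 26]
```

Setting it down nose-up made the knobs slide into the cup's flat back: tops are now about 22–24 mm, below or at the rim. I'll make one more clean pass under the rail and back out, so the strike-off is certain.

Request:
{"name": "drive_tool", "arguments": {"rows": [[0, 0, 0, 0.4, 0], [0, 0, 0, 0.7, 0], [0, 0, 0, 0.5, 0], [0, 0.2, 0.015, 0.22, 0], [0, 0.6, 0.04, 0, 0], [0, 0.7, 0.05, 0, 0], [0, 0.7, 0.05, 0, 0], [0, 0.5, 0.035, 0, 0], [0, 0.2, 0.015, 0, 0], [0, 0, 0, 0, 0]]}}

```text
time: 24.7
tool_pos: [0.3993, 0.1982, 0.0415]
ee_rot: [-0.0, 0.999, 0.034, 0.0]
wrist_force: [0.9, -0.5, -2.1]
gripper_width: 0.0152
finger_force: 25.2
```

```bash
python3 -c "
from h import *
s=arm.get_state();t=s['tool_pos'];print(t,binxy(t),s['wrist_force'].round(1),s['time'])
grid(cam('top'),'top',-170,-30)"
```

```text
[0.39928224 0.19818515 0.04148632] (np.float64(-0.2038), np.float64(-0.001)) [ 0.9 -0.5 -2.1] 24.7
top -170 [0, 0, 1, 70, 3, 0, -1, -1, -1]
top -162 [2, 0, 0, 2, 69, 3, -1, -1, -1]
top -154 [1, -1, 0, 34, 68, 1, -1, -1, 0]
top -146 [0, 1, 0, 1, 69, 3, -1, -1, 0]
top -138 [0, 2, 0, 1, 65, 32, 70, 37, 0]
top -130 [2, 5, 50, 54, 62, 52, 51, 65, 0]
top -122 [2, 2, 52, 65, 68, 64, 58, 53, -1]
top -114 [51, 3, 69, 65, 66, 66, 70, 69, -1]
top -106 [24, 23, 64, 68, 70, 64, 67, 67, -1]
top -98 [34, 61, 71, 67, 69, 69, 71, 70, 71]
top -90 [35, 58, 69, 69, 73, 70, 68, 69, 72]
top -82 [62, 15, 59, 68, 72, 70, 61, 61, -1]
top -74 [55, 37, 65, 66, 67, 64, 65, 68, -1]
top -66 [48, 71, 70, 70, 72, 71, 69, 71, -1]
top -58 [79, 76, 76, 83, 88, 77, 80, 76, 90]
top -50 [65, 5, 5, 48, -1, -1, -1, -1, 87]
top -42 [77, -1, -1, -1, -1, -1, -1, -1, 66]
top -34 [81, -1, -1, 3, 3, 4, 2, 4, 50]
```

Request:
{"name": "drive_tool", "arguments": {"rows": [[0, 0.3, 0, 0, 0], [0, 0.4, 0, 0, 0], [0, 0.4, 0.02, 0, 0], [0, 0.1, 0, 0, 0], [0, 0, 0, 0, 0], [0, -0.4, -0.04, 0, 0], [0, -0.5, -0.04, 0, 0], [0, -0.6, -0.04, 0, 0], [0, -0.7, -0.04, 0, 0], [0, -0.7, -0.04, 0, 0]]}}

```text
time: 25.58
tool_pos: [0.3534, 0.1933, 0.0408]
ee_rot: [0.0, 0.999, 0.035, -0.001]
wrist_force: [-0.6, 0.4, -1.3]
gripper_width: 0.0152
finger_force: 25.2
```

Request:
{"name": "drive_tool", "arguments": {"rows": [[0, -0.7, -0.04, 0, 0], [0, -0.7, -0.04, 0, 0], [0, -0.5, -0.04, 0, 0], [0, -0.3, 0, 0, 0], [0, 0, 0, 0, 0], [0, 0, 0, 0, 0], [0, 0, 0, 0, 0], [0, 0, 0, 0, 0], [0, 0, 0, 0, 0], [0, 0, 0, 0, 0]]}}

```text
time: 26.42
tool_pos: [0.3008, 0.1907, 0.0411]
ee_rot: [0.0, 0.999, 0.034, -0.0]
wrist_force: [-0.0, 0.2, -2.0]
gripper_width: 0.0155
finger_force: 25.2
```

```bash
python3 -c "
from h import *
s=arm.get_state();t=s['tool_pos'];print(t,binxy(t),s['wrist_force'].round(1),s['time'])
c=cam('top');grid(c,'top',-225,-110);grid(c,'bin',-60,54);grid(cam('side'),'side',-225,-110)"
```

```text
[0.30082572 0.19065462 0.0411231 ] (np.float64(-0.3025), np.float64(-0.0018)) [-0.   0.2 -2. ] 26.4167
top -225 [1, 1, 51, 63, 67, 61, 52, 57, -1]
top -217 [1, 64, 61, 64, 66, 64, 69, 66, -1]
top -209 [1, 35, 67, 67, 67, 67, 68, 68, -1]
top -201 [30, 1, 57, 69, 70, 68, 69, 66, -1]
top -193 [28, 2, 70, 67, 73, 68, 70, 68, -1]
top -185 [58, 1, 58, 70, 76, 70, 59, 67, -1]
top -177 [2, 1, 60, 64, 68, 64, 62, 64, -1]
top -169 [1, 0, 64, 68, 69, 66, 67, 69, -1]
top -161 [3, 70, 2, 72, 73, 73, 73, 72, -1]
top -153 [0, 2, 2, 75, 76, 77, 77, 75, -1]
top -145 [0, 0, 0, 0, 0, 0, 0, 0, 0]
top -137 [0, 1, 0, 0, 0, 0, 1, 0, 0]
top -129 [0, 1, 0, 1, 0, -1, 0, 0, 0]
top -121 [0, 0, 0, 1, 1, -1, 0, 0, 0]
top -113 [0, 0, 0, 0, 0, 0, 0, 0, 0]
bin -60 [45, 85, 7, 46, 7, 15, 16, 18, 34]
bin -52 [93, 48, 5, 5, 5, 15, 22, 20, 52]
bin -44 [93, -1, 3, 5, 3, 5, -1, -1, 68]
bin -36 [75, -1, -1, 5, 4, 4, 5, 4, 45]
bin -28 [65, -1, -1, 3, 3, 4, 3, 5, 47]
bin -20 [54, -1, -1, 4, 3, 4, 4, 2, 50]
bin -12 [55, -1, -1, 4, 3, 4, 5, 5, 44]
bin -4 [79, -1, -1, 4, 4, 4, 5, 5, 49]
bin 4 [71, -1, -1, 4, 3, 4, 5, 5, 48]
bin
[... 163 characters left out ...]
, -1, -1, 6, 3, 3, 5, 3, 44]
bin 52 [85, 81, 68, 54, 40, 53, 44, 41, 52]
side -225 [66, 54, -1, 66, 65, 51, 0, 55, 0]
side -217 [70, 69, 67, 62, 33, 2, 3, 60, 0]
side -209 [70, 67, 68, 65, 68, 62, 66, 56, 1]
side -201 [68, 69, 67, 68, 64, 1, 3, 57, 2]
side -193 [69, 70, 71, 66, 63, 2, 69, 55, 1]
side -185 [69, 65, 68, 2, 37, 61, 2, 30, 0]
side -177 [70, 65, 63, 61, 62, 61, 3, 65, 0]
side -169 [75, 69, 66, 2, 4, 3, 2, 3, 0]
side -161 [76, 73, 72, 71, 71, 70, 73, 73, 0]
side -153 [0, 1, 1, 0, 1, 1, 2, 3, 0]
side -145 [0, 0, 0, 0, 1, 0, 0, 0, 1]
side -137 [1, 0, 0, 1, 0, 0, 0, 0, 0]
side -129 [0, 1, 0, 0, 0, 1, 0, 0, 0]
side -121 [1, 0, 0, 0, 2, 0, 0, 1, 0]
side -113 [1, 0, 0, 0, 0, 0, 2, 2, 1]
```

About 5 knobs are struck level in the cup. Carry it smoothly to the tin, gripper high.

Request:
{"name": "drive_tool", "arguments": {"rows": [[0, 0, 0, 0.4, 0], [0, 0, 0, 0.6, 0], [0, 0, 0, 0.8, 0], [0, 0, 0, 0.8, 0], [0, 0, 0, 0.8, 0], [0, 0, 0, 0.6, 0], [0, 0, 0, 0.3, 0], [0, 0.1, -0.2, 0, -0.1], [0, 0.2, -0.4, 0, -0.1], [0, 0.3, -0.6, 0, -0.2]]}}

```text
time: 27.35
tool_pos: [0.3148, 0.1605, 0.1478]
ee_rot: [0.0, 1.0, 0.019, -0.001]
wrist_force: [0.7, -0.4, -2.7]
gripper_width: 0.0155
finger_force: 25.2
```

Request:
{"name": "drive_tool", "arguments": {"rows": [[0, 0.43, -0.8, 0, -0.2], [0, 0.43, -0.8, 0, -0.2], [0, 0.43, -0.8, 0, -0.2], [0, 0.43, -0.8, 0, -0.2], [0, 0.43, -0.8, 0, -0.2], [0, 0.43, -0.8, 0, -0.2], [0, 0.43, -0.8, 0, -0.2], [0, 0.43, -0.8, 0, -0.2], [0, 0.43, -0.8, 0, -0.2], [0, 0.43, -0.8, 0, -0.2]]}}

```text
time: 28.18
tool_pos: [0.4224, -0.0408, 0.1472]
ee_rot: [-0.0, 0.998, -0.062, -0.001]
wrist_force: [-0.7, 0.5, -2.7]
gripper_width: 0.0154
finger_force: 25.2
```

Request:
{"name": "drive_tool", "arguments": {"rows": [[0, 0.45, -0.8, 0, -0.2], [0, 0.45, -0.8, 0, -0.2], [0, 0.45, -0.8, 0, -0.2], [0, 0.45, -0.8, 0, -0.2], [0, 0.45, -0.8, 0, -0.2], [0, 0.45, -0.8, 0, -0.2], [0, 0.45, -0.8, 0, -0.2], [0, 0.4, -0.7, 0, -0.18], [0, 0.3, -0.5, 0, 0], [0, 0.15, -0.3, 0, 0]]}}

```text
time: 29.02
tool_pos: [0.5225, -0.2186, 0.1466]
ee_rot: [-0.0, 0.992, -0.125, -0.002]
wrist_force: [0.5, 0.2, -1.5]
gripper_width: 0.0155
finger_force: 25.2
```

```bash
cat >> h.py <<'E'
def tg(c,n,x0,x1,C=(.618,-.2465),y=-.25,zt=.25,y0=-56):
    Q=pts(c);D=Q[...,:2]-np.array(C);bx=D[...,0]*np.cos(y)+D[...,1]*np.sin(y);by=-D[...,0]*np.sin(y)+D[...,1]*np.cos(y)
    for x in range(x0,x1,8):
        r=[]
        for yy in range(y0,-y0+1,8):
            m=(abs(bx*1000-x)<4)&(abs(by*1000-yy)<4)&(Q[...,2]<zt); r.append(int(np.median(Q[...,2][m])*1000) if m.sum()>1 else -1)
        print(n,x,r)
def tinxy(t,C=(.618,-.2465),y=-.25):
    d=np.asarray(t)[:2]-np.array(C);return (d[0]*np.cos(y)+d[1]*np.sin(y)).round(4),(-d[0]*np.sin(y)+d[1]*np.cos(y)).round(4)
E
python3 -c "
from h import *
s=arm.get_state();t=s['tool_pos'];print(t,tinxy(t),yaw(s),s['wrist_force'].round(1),s['time'])
tg(cam('top'),'top',-40,90);pitchside(s)"
```

```text
[ 0.52252666 -0.21864231  0.14661105] (np.float64(-0.0994), np.float64(0.0034)) -0.2510177243624393 [ 0.5  0.2 -1.5] 29.0167
top -40 [-1, -1, -1, -1, -1, -1, -1, -1, -1, -1, -1, -1, -1, -1, 8]
top -32 [-1, -1, -1, -1, -1, -1, -1, -1, -1, -1, -1, -1, 1, 0, 6]
top -24 [-1, -1, -1, -1, -1, -1, -1, -1, -1, -1, -1, -1, 1, 3, 13]
top -16 [-1, -1, -1, -1, -1, -1, -1, -1, -1, -1, -1, 1, 2, 0, 9]
top -8 [-1, -1, -1, -1, -1, -1, -1, -1, -1, -1, -1, -1, 2, 2, 10]
top 0 [-1, -1, -1, -1, -1, -1, -1, -1, -1, -1, -1, 1, 2, 2, 9]
top 8 [-1, -1, -1, -1, -1, -1, -1, -1, -1, -1, -1, 0, 1, 2, 9]
top 16 [-1, -1, -1, -1, -1, -1, -1, -1, -1, -1, -1, 1, 1, 0, 4]
top 24 [-1, -1, -1, -1, -1, -1, -1, -1, -1, -1, -1, 1, 3, 3, 7]
top 32 [-1, -1, -1, -1, -1, -1, -1, -1, -1, -1, -1, 2, 4, 6, 16]
top 40 [-1, -1, -1, -1, -1, -1, -1, -1, -1, -1, 121, 50, 47, 52, 42]
top 48 [-1, -1, -1, -1, -1, -1, -1, -1, -1, -1, 101, 94, 91, 93, 81]
top 56 [-1, -1, -1, -1, -1, -1, -1, -1, -1, -1, 115, 116, 117, 111, 0]
top 64 [-1, -1, -1, -1, -1, -1, -1, -1, -1, -1, -1, -1, -1, -1, 0]
top 72 [-1, -1, -1, -1, -1, -1, -1, -1, -1, -1, -1, -1, -1, -1, 0]
top 80 [-1, -1, -1, -1, -1, -1, -1, -1, -1, -1, -1, -1, -1, -1, 0]
top 88 [-1, -1, -1, -1, -1, -1, -1, -1, -1, -1, -1, -1, 0, 0, 0]
20: -107..37 30: -108..39 40: -112..32 50: -116..32 60: 10..30 70: 6..31 80: 8..32 90: 10..33 100: 11..34 110: 11..35 120: 17..34 130: -116..36 140: -106..37 150: -60..-27
```

In position: cup over the tin, nose 6° up, above the open lid. Ease the grip in small steps so the cup droops about the pads.

Request:
{"name": "drive_tool", "arguments": {"rows": [[14, 0, 0, 0, 0], [15, 0, 0, 0, 0], [16, 0, 0, 0, 0], [16.5, 0, 0, 0, 0], [17, 0, 0, 0, 0], [17, 0, 0, 0, 0], [17.5, 0, 0, 0, 0], [17.5, 0, 0, 0, 0], [17.5, 0, 0, 0, 0], [17.5, 0, 0, 0, 0]]}}

```text
time: 29.95
tool_pos: [0.5229, -0.2168, 0.1487]
ee_rot: [0.0, 0.992, -0.124, 0.0]
wrist_force: [-0.1, 0.6, -2.5]
gripper_width: 0.0154
finger_force: 25.2
```

Request:
{"name": "drive_tool", "arguments": {"rows": [[17.8, 0, 0, 0, 0], [17.8, 0, 0, 0, 0], [18, 0, 0, 0, 0], [18, 0, 0, 0, 0], [18.2, 0, 0, 0, 0], [18.2, 0, 0, 0, 0], [18.4, 0, 0, 0, 0], [18.4, 0, 0, 0, 0], [18.4, 0, 0, 0, 0], [18.4, 0, 0, 0, 0]]}}

```text
time: 30.78
tool_pos: [0.5228, -0.2168, 0.1485]
ee_rot: [0.0, 0.992, -0.124, -0.0]
wrist_force: [-0.6, 0.8, -2.7]
gripper_width: 0.0157
finger_force: 14.0
```

```bash
python3 -c "
from h import *
s=arm.get_state();print(s['finger_force'],s['gripper_width'],s['moment']);pitchside(s)"
```

```text
13.95288348197937 0.015697931998698202 [ 0.04681195  0.20227115 -0.0160054 ]
20: -108..-16 30: -110..-31 40: -117..-44 50: -119..-59 60: -85..-64 70: -92..-70 130: -118..-90 140: -114..-36 150: -55..-28
```

It drooped steeply. Check where the knobs went.

```bash
python3 -c "
from h import *
c=cam('top');tg(c,'top',-60,60,zt=.2);tg(cam('side'),'side',-60,60,zt=.2)
look('pics/x.png')
a=cam('side')['frame'][95:215,150:310];b=c['frame'][110:210,270:370]
im=np.hstack([cv2.resize(a,(480,400),interpolation=cv2.INTER_CUBIC),cv2.resize(b,(320,400),interpolation=cv2.INTER_CUBIC)])
cv2.imwrite('pics/t9.png',cv2.convertScaleAbs(im,alpha=1.4,beta=10))"
```

```text
top -60 [-1, -1, -1, -1, -1, -1, -1, -1, -1, -1, -1, -1, -1, -1, 0]
top -52 [-1, -1, -1, -1, -1, -1, -1, -1, -1, -1, -1, -1, -1, -1, 2]
top -44 [-1, -1, -1, -1, -1, -1, -1, -1, -1, -1, -1, -1, -1, -1, 0]
top -36 [-1, -1, -1, -1, -1, -1, -1, -1, -1, -1, -1, -1, -1, 4, 7]
top -28 [-1, -1, -1, -1, -1, -1, -1, -1, -1, -1, -1, -1, 2, 4, 3]
top -20 [-1, -1, -1, -1, -1, -1, -1, -1, -1, -1, -1, -1, 3, 1, 14]
top -12 [-1, -1, -1, -1, -1, -1, -1, -1, -1, -1, -1, -1, 1, 2, 9]
top -4 [-1, -1, -1, -1, -1, -1, -1, -1, -1, -1, -1, -1, 2, 2, 6]
top 4 [-1, -1, -1, -1, -1, -1, -1, -1, -1, -1, -1, -1, 1, 2, 5]
top 12 [-1, -1, -1, -1, -1, -1, -1, -1, -1, -1, -1, -1, 2, 3, 6]
top 20 [-1, -1, -1, -1, -1, -1, -1, -1, -1, -1, -1, 1, 2, 2, 6]
top 28 [-1, -1, -1, -1, -1, -1, -1, -1, -1, -1, -1, 1, 1, 1, 6]
top 36 [-1, -1, -1, -1, -1, -1, -1, -1, -1, -1, -1, 31, 25, 27, 31]
top 44 [-1, -1, -1, -1, -1, -1, -1, -1, -1, -1, -1, 70, 71, 71, 68]
top 52 [-1, -1, -1, -1, -1, -1, -1, -1, -1, -1, -1, 107, 109, 104, 97]
side -60 [1, -1, -1, -1, 0, 77, 77, 1, 1, 4, 0, 67, 3, 0, 0]
side -52 [-1, -1, -1, -1, 1, 1, 3, 24, 2
[... 170 characters left out ...]
8 [31, 35, -1, -1, -1, -1, 59, 3, 55, 2, 3, -1, -1, 14, 17]
side -20 [29, -1, -1, -1, -1, 3, 1, 2, 2, 2, 2, -1, -1, -1, 16]
side -12 [26, 29, -1, 0, 1, 1, 3, 1, 2, 1, -1, -1, -1, 23, 12]
side -4 [21, 7, 2, 1, 0, 2, 3, 2, 4, 2, 4, -1, -1, -1, 17]
side 4 [22, 10, 1, 0, 4, 3, 3, 1, 3, 0, -1, -1, -1, -1, 17]
side 12 [15, 9, 1, 2, 3, 2, 2, 0, 1, 1, 1, -1, -1, -1, 17]
side 20 [17, 4, 3, 2, 2, 0, 0, 0, 3, 1, 4, -1, -1, 8, 10]
side 28 [20, 14, 1, 2, 2, 1, 2, 3, 2, 4, 3, -1, -1, -1, 17]
side 36 [18, 21, 25, 15, 21, 27, 18, 27, 25, 19, 28, 32, 35, 39, 16]
side 44 [69, 60, 65, 64, 67, 69, 65, 69, 71, 65, 69, 68, 72, 63, 62]
side 52 [101, 101, 97, 105, 102, 101, 104, 108, 103, 107, 104, 100, 95, 94, 97]
```

View pics/t9.png

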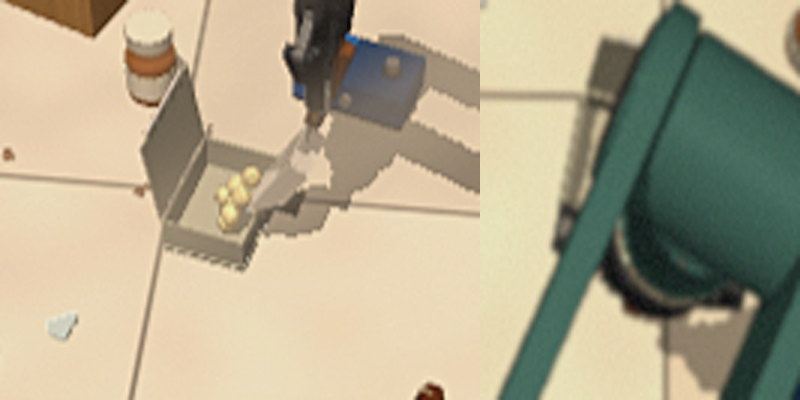

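The picture shows the cup nose-down at the tin's front wall (crop 290,180), with 4–5 knobs at its lip, (220–255, 175–225), sliding out into the tin. Re-measure now.

```bash
python3 -c "
from h import *
s=arm.get_state();print(s['finger_force'],s['gripper_width'],s['tool_pos'],s['moment']);
c=cam('side');tg(c,'side',-76,44,zt=.2);pitchside(s)
Q=pts(c);f=c['frame'].astype(int);m=box(Q,.5,.7,-.33,-.15)&(Q[...,2]<.12)&(f[...,2]>f[...,0]*1.3)&(f[...,1]>f[...,2]*.75)&(f[...,2]>110)
n,l,st,ce=cv2.connectedComponentsWithStats(m.astype(np.uint8))
for i in range(1,n):
  k=l==i
  if k.sum()>3: print(st[i],tinxy(Q[k].mean(0)),Q[k][:,2].min(),Q[k][:,2].max())
"
```

```text
14.531942903995514 0.01596392440741904 [ 0.52313839 -0.21693645  0.14888716] [-0.01043442  0.04409287 -0.05047661]
side -76 [-1, -1, 0, 1, 0, 22, 42, 22, 43, 2, 87, 90, 0, 0, 0]
side -68 [0, 1, 0, 0, -1, 90, 0, 2, 22, 2, 4, 76, 0, 0, -1]
side -60 [1, -1, -1, -1, 0, 69, 0, 0, 1, 0, 2, 69, 0, 1, -1]
side -52 [-1, -1, -1, -1, 30, 58, 0, 1, 11, 23, 2, 58, 1, 1, 1]
side -44 [-1, -1, -1, -1, -1, 53, 52, 22, 15, 15, 11, 24, 11, 16, 8]
side -36 [32, -1, -1, -1, -1, -1, 47, 47, -1, 48, -1, -1, -1, -1, 15]
side -28 [25, 29, -1, -1, -1, -1, 3, -1, 2, 2, 15, -1, -1, 19, 17]
side -20 [22, 13, -1, 1, 5, 1, 9, 12, 2, 4, 39, 32, 25, -1, 16]
side -12 [15, 20, 3, 3, 4, -1, 36, 37, 25, 45, 42, 29, -1, -1, 15]
side -4 [18, 10, 1, -1, -1, -1, 36, 37, -1, -1, 14, -1, -1, -1, 15]
side 4 [16, 14, -1, -1, -1, -1, 29, 21, -1, 5, 4, -1, -1, -1, 13]
side 12 [12, 17, 4, -1, -1, -1, 14, 3, 1, 0, 3, -1, -1, -1, 18]
side 20 [20, 7, 5, -1, 17, 6, 10, 1, 1, 3, 3, -1, -1, -1, 12]
side 28 [18, 10, 3, 1, 3, 2, 2, 2, 2, 4, 1, -1, -1, -1, 13]
side 36 [14, 26, 23, 21, 22, 17, 24, 23, 26, 21, 29, 34, 36, 38, 17]
20: -112..-
[... 389 characters left out ...]
p.float64(-0.0297)) 0.032633545508416795 0.034959862764879945
[190 145  75  41 991] (np.float64(-0.024), np.float64(0.0437)) -0.005737262127340159 0.08859294486018765
[209 148   2   4   4] (np.float64(0.037), np.float64(0.0099)) 0.032206658670764 0.037410885728252685
[250 157   8   2  10] (np.float64(-0.0767), np.float64(-0.036)) -0.003095084885677446 0.0017575306828336856
[239 159   8   5  13] (np.float64(-0.0517), np.float64(-0.0123)) -0.0015907132872716723 0.002698486827123814
[252 179   3   2   4] (np.float64(-0.106), np.float64(0.0457)) -0.0028641195144418763 0.0031236439444091157
[253 181  10   7  31] (np.float64(-0.1265), np.float64(0.0584)) -0.005386810516942564 0.0036390531786776315
```

They are falling in now. Let it finish for a few rows, then firm up the grip.

Request:
{"name": "drive_tool", "arguments": {"rows": [[18.3, 0, 0, 0, 0], [18.2, 0, 0, 0, 0], [18, 0, 0, 0, 0], [10, 0, 0, 0, 0], [0, 0, 0, 0, 0], [0, 0, 0, 0, 0], [0, 0, 0, 0.3, 0], [0, 0, 0, 0.5, 0], [0, 0, 0, 0.8, 0], [0, 0, 0, 0.8, 0]], "squeeze": 25}}

```text
time: 32.02
tool_pos: [0.5228, -0.2168, 0.2101]
ee_rot: [-0.0, 0.992, -0.124, -0.0]
wrist_force: [0.8, -0.3, 0.1]
gripper_width: 0.0152
finger_force: 27.2
```

```bash
python3 -c "
from h import *
s=arm.get_state();print(s['finger_force'],s['gripper_width'],s['tool_pos'],s['moment'],s['time']);
c=cam('side');tg(c,'side',-116,44,zt=.2);pitchside(s)
"
```

```text
27.15259552001953 0.015216608071641274 [ 0.52280649 -0.21676904  0.21005184] [ 0.06253418  0.01563767 -0.01750874] 32.0167
side -116 [0, 1, 0, 0, 0, 0, 1, 0, 0, 0, 0, 2, 0, 0, 0]
side -108 [0, 0, 0, 0, 2, 0, 1, 0, 0, 0, 0, 0, 0, 0, -1]
side -100 [1, 0, 0, 1, 0, 0, 3, 1, 2, 0, 0, 0, 0, 0, 0]
side -92 [0, 0, -1, 2, 2, 84, 167, 85, 167, 168, 164, 161, 1, 0, 0]
side -84 [-1, 2, 0, 0, 0, 0, 1, 0, 172, 172, 160, 160, 0, 1, 1]
side -76 [-1, 1, 0, 0, 0, 20, 40, 21, 38, 1, 3, 149, 0, 0, 0]
side -68 [1, -1, 0, 0, 0, 3, 21, 2, 41, 3, 1, 140, 1, 0, 3]
side -60 [0, -1, -1, -1, 133, 130, 19, 20, 40, 0, 0, 130, 0, 2, 1]
side -52 [0, -1, -1, -1, 1, 78, 40, 25, 30, 19, 0, 120, 0, 1, 1]
side -44 [2, 19, 29, 32, 110, 111, 47, 43, 34, 22, 21, 24, 13, 10, 10]
side -36 [28, 30, -1, -1, -1, -1, 107, 108, -1, 109, 110, -1, -1, -1, 18]
side -28 [16, 18, 2, 1, 3, -1, 13, 9, 2, 3, 3, -1, -1, -1, 18]
side -20 [18, 7, 4, 1, 2, -1, 17, 12, 2, 2, 3, -1, -1, -1, 15]
side -12 [13, 12, 2, 2, 1, 2, 1, 2, 1, 3, 12, 18, -1, -1, 16]
side -4 [10, 11, 3, 3, 1, 0, 2, 3, 6, 11, -1, 17, -1, -1, 17]
side 4 [19, 6, 0, 3, 1, 2, 2, -1, 12, 12, 4, -1, -1, 25, 14]
side 12 [20, 14, 0, 3, 5, 8, 4, -1, 19, 9, 3, -1, -1, -1, 14]
side 20 [17, 6, 2, -1, 15, 11, -1, 14, 11, 2, 4, -1, -1, -1, 15]
side 28 [28, 15, -1, -1, 7, 8, -1, 20, 11, 0, 4, -1, -1, -1, 14]
side 36 [24, 18, 31, 25, 24, 24, 33, 24, 25, 27, 20, 32, 40, 42, 19]
20: -172..118 30: -171..-40 40: -180..-55 50: -180..-71 60: -96..-88 130: -180..-152 140: -180..-95 150: -121..-91
```

The tin holds five knobs: (-24,-8), (-8,28), (8,10), (24,-24), (26,2) in its frame. Now lay the scoop down on the open counter at its old place.

Request:
{"name": "drive_tool", "arguments": {"rows": [[0, 0.2, 0.95, 0, 0.3], [0, 0.3, 0.95, 0, 0.32], [0, 0.3, 0.95, 0, 0.32], [0, 0.3, 0.95, 0, 0.32], [0, 0.3, 0.95, 0, 0.32], [0, 0.3, 0.95, 0, 0.32], [0, 0.3, 0.95, 0, 0.32], [0, 0.3, 0.95, 0, 0.3], [0, 0.3, 0.95, 0, 0.3], [0, 0.3, 0.95, 0, 0.3]]}}

```text
time: 32.95
tool_pos: [0.5954, 0.0219, 0.208]
ee_rot: [0.0, 1.0, 0.001, -0.0]
wrist_force: [0.5, -0.4, -1.1]
gripper_width: 0.0155
finger_force: 27.2
```

Request:
{"name": "drive_tool", "arguments": {"rows": [[0, 0, 0, -0.8, 0], [0, 0, 0, -0.9, 0], [0, 0, 0, -0.9, 0], [0, 0, 0, -0.4, 0], [0, 0, 0, 0, 0], [0, 0, 0, 0, 0], [0, 0, 0, 0, 0], [0, 0, 0, 0, 0], [0, 0, 0, 0, 0], [0, 0, 0, 0, 0]]}}

```text
time: 33.78
tool_pos: [0.5961, 0.0205, 0.135]
ee_rot: [0.0, 1.0, 0.0, 0.001]
wrist_force: [-0.6, -0.3, -1.5]
gripper_width: 0.0156
finger_force: 27.2
```

```bash
python3 -c "
from h import *
s=arm.get_state();t=s['tool_pos'];print(t,yaw(s),s['wrist_force'],s['time']);pitchside(s,.01)
for n in('side','top'):
  c=cam(n);Q=pts(c);D=Q-t;y=yaw(s);a=D[...,0]*np.cos(y)+D[...,1]*np.sin(y);b=-D[...,0]*np.sin(y)+D[...,1]*np.cos(y)
  m=(a>.02)&(a<.2)&(abs(b)<.03)&(Q[...,2]>.006)&(Q[...,2]<.12);q=Q[m];print(n,m.sum(),'lowest',q[q[:,2].argsort()[:5]].round(3).tolist())
"
```

```text
[0.59611915 0.02052771 0.1350475 ] 0.0002064062073932194 [-0.59245683 -0.2812458  -1.51301163] 33.7833
20: -79..-31 30: -89..-48 40: -95..-65 50: -101..-84 60: -104..-97 
side 354 lowest [[0.62, 0.037, 0.006], [0.681, 0.05, 0.006], [0.712, 0.019, 0.007], [0.628, 0.02, 0.007], [0.793, 0.012, 0.007]]
top 0 lowest []
```

Request:
{"name": "drive_tool", "arguments": {"rows": [[0, 0, 0, -0.55, 0], [0, 0, 0, -0.55, 0], [0, -0.7, 0, -0.44, 0], [0, -0.7, 0, -0.44, 0], [0, -0.37, 0, -0.4, 0], [0, -0.37, 0, -0.4, 0], [0, -0.37, 0, -0.4, 0], [0, -0.27, 0, -0.33, 0], [0, -0.27, 0, -0.33, 0], [0, -0.27, 0, -0.33, 0]]}}

```text
time: 34.77
tool_pos: [0.5134, 0.0206, 0.0307]
ee_rot: [0.0, 1.0, 0.0, 0.002]
wrist_force: [2.4, -0.2, 1.3]
gripper_width: 0.0153
finger_force: 24.3
```

Request:
{"name": "drive_tool", "arguments": {"rows": [[0, -0.12, 0, -0.4, 0], [0, -0.12, 0, -0.4, 0], [0, -0.12, 0, -0.3, 0], [0, 0, 0, 0, 0], [0, 0, 0, 0, 0], [0, 0, 0, 0, 0], [0, 0, 0, 0, 0], [0, 0, 0, 0, 0], [0, 0, 0, 0, 0], [0, 0, 0, 0, 0]]}}

```text
time: 35.6
tool_pos: [0.5035, 0.0206, 0.0019]
ee_rot: [0.0, 1.0, 0.0, 0.0]
wrist_force: [-0.7, -0.3, -0.6]
gripper_width: 0.0154
finger_force: 24.4
```

```bash
python3 -c "
from h import *
s=arm.get_state();t=s['tool_pos'];print(t,yaw(s),s['wrist_force'],s['time']);pitchside(s,.005)"
```

```text
[0.50352246 0.02064896 0.00194814] 0.0004009951528140168 [-0.66541411 -0.31870678 -0.58575915] 35.6
20: 4..36 30: 18..34 40: 20..27 50: 4..28 60: 4..25 70: 3..25 80: 3..24 90: 3..25 100: 3..26 110: 3..25 120: 3..24 130: 11..24 140: 15..26
```

The scoop rests level. Release it, rise, and go behind the lid.

Request:
{"name": "drive_tool", "arguments": {"rows": [[60, 0, 0, 0, 0], [60, 0, 0, 0, 0], [60, 0, 0, 0, 0], [60, 0, 0, 0.5, 0], [60, 0, 0, 1, 0], [60, 0, 0, 1, 0], [60, 0, 0, 1, 0], [60, 0, 0, 1, 0], [0, 0.5, -0.9, 1, -0.25], [0, 0.6, -0.9, 1, -0.25]]}}

```text
time: 36.48
tool_pos: [0.5307, -0.0239, 0.1661]
ee_rot: [0.0, 1.0, -0.019, 0.0]
wrist_force: [1.3, -0.1, 0.5]
gripper_width: 0.0277
finger_force: 0.0
```

Request:
{"name": "drive_tool", "arguments": {"rows": [[0, 0.65, -0.95, 0, -0.26], [0, 0.65, -0.95, 0, -0.26], [0, 0.65, -0.95, 0, -0.26], [0, 0.65, -0.95, 0, -0.26], [0, 0.65, -0.95, 0, -0.26], [0, 0.65, -0.95, 0, -0.26], [0, 0.65, -0.95, 0, -0.26], [0, 0.65, -0.95, 0, -0.26], [0, 0.65, -0.95, 0, -0.26], [0, 0.65, -0.95, 0, -0.26]]}}

```text
time: 37.32
tool_pos: [0.6941, -0.2631, 0.1643]
ee_rot: [0.0, 0.992, -0.124, 0.0]
wrist_force: [0.2, 0.7, 0.6]
gripper_width: 0.0005
finger_force: 0.0
```

Run:
```python
from h import *
s=arm.get_state();t=s['tool_pos'];print(t,tinxy(t),yaw(s),s['time'])
c=cam('side');Q=pts(c);m=box(Q,.42,.72,-.04,.08)&(Q[...,2]>.012)&(Q[...,2]<.07);rect(Q,m,"scoop")
m=box(Q,.56,.68,.0,.04)&(Q[...,2]<.05)
for x in np.arange(.575,.67,.01):
    k=box(Q,x,x+.01,-.02,.06); print(x.round(3),np.percentile(Q[...,2][k],[5,50,95]).round(3)) if k.sum() else 0
tg(c,'side',-44,44,zt=.1)
for n in("top",):
    k=cam(n);grid(k,n,-116,54)
```

```text
[ 0.69409135 -0.26307115  0.16427556] (np.float64(0.0778), np.float64(0.0028)) -0.24871138581686447 37.3167
scoop 629 [551.2  19.6] [198.2  55.7] 1.4 z [0.013 0.023 0.048]
0.575 [-0.001  0.004  0.021]
0.585 [-0.001  0.003  0.021]
0.595 [-0.001  0.004  0.02 ]
0.605 [-0.002  0.003  0.019]
0.615 [-0.001  0.006  0.021]
0.625 [-0.001  0.011  0.021]
0.635 [-0.     0.016  0.023]
0.645 [-0.003  0.003  0.023]
0.655 [-0.003  0.     0.003]
0.665 [-0.003  0.     0.003]
side -44 [-1, 13, 26, 32, -1, 2, 39, 19, 14, 24, 13, 11, 16, 19, 8]
side -36 [26, 32, -1, -1, -1, -1, -1, -1, -1, -1, -1, -1, -1, -1, 14]
side -28 [22, 10, 0, 3, 3, -1, 13, 10, 2, 4, 1, -1, -1, 22, 13]
side -20 [19, 5, 3, 2, 1, -1, 17, 10, 3, 2, 2, 15, -1, 0, 22]
side -12 [16, 4, 3, 2, 3, 0, 0, 2, 2, 3, 16, 18, -1, -1, 16]
side -4 [13, 7, 1, 1, 2, 1, 0, 1, 1, 15, -1, 15, -1, -1, 15]
side 4 [16, 19, 3, 1, 2, 1, 2, 7, 19, 12, -1, -1, -1, -1, 17]
side 12 [20, 13, 1, 2, 5, 4, -1, -1, 16, 9, 1, -1, -1, -1, 16]
side 20 [10, 20, 2, -1, 15, 10, -1, 16, 12, 1, 4, -1, -1, -1, 17]
side 28 [27, 18, -1, -1, 15, 5, -1, 19, 13, 4, 1, -1, -1, 27,
[... 273 characters left out ...]
15, 15, 12, 16]
top -76 [37, 12, 12, 10, 11, 10, 11, 11, 24]
top -68 [32, 8, 9, 8, 8, 8, 8, 9, 26]
top -60 [49, 84, 47, 5, 7, 10, 19, 18, 34]
top -52 [92, 91, 6, 5, 4, 16, 23, 21, 52]
top -44 [82, -1, 4, 6, 4, 3, -1, -1, 67]
top -36 [87, -1, -1, 5, 1, 5, 4, 4, 50]
top -28 [70, -1, -1, 5, 4, 6, 6, 4, 45]
top -20 [52, -1, -1, 4, 2, 3, 3, 4, 55]
top -12 [73, -1, -1, 4, 3, 5, 5, 5, 48]
top -4 [66, -1, -1, 4, 4, 4, 5, 3, 40]
top 4 [55, -1, -1, 4, 4, 4, 4, 3, 47]
top 12 [63, -1, -1, 6, 4, 4, 5, 4, 47]
top 20 [72, -1, -1, 6, 5, 3, 5, 5, 45]
top 28 [82, -1, -1, 3, 3, 4, 5, 5, 50]
top 36 [58, -1, -1, 4, 4, 6, 3, 6, 47]
top 44 [59, -1, -1, 3, 3, 4, 4, 4, 42]
top 52 [81, 83, 69, 49, 44, 45, 44, 50, 50]
```

The scoop lies flat and empty. Now descend behind the lid and sweep it shut.

Request:
{"name": "drive_tool", "arguments": {"rows": [[0, 0.2, -0.05, -0.8, 0], [0, 0, 0, -1, 0], [0, 0, 0, -1, 0], [0, 0, 0, -0.8, 0], [0, 0, 0, -0.16, 0], [0, -0.5, 0.12, 0.03, 0], [0, -0.5, 0.12, 0.03, 0], [0, -0.5, 0.12, 0.02, 0], [0, -0.39, 0.1, -0.1, 0], [0, -0.39, 0.1, -0.1, 0]]}}

```text
time: 38.25
tool_pos: [0.6419, -0.2489, 0.0698]
ee_rot: [0.001, 0.992, -0.123, 0.002]
wrist_force: [1.9, -0.1, -0.5]
gripper_width: 0.0001
finger_force: 0.3
```

Request:
{"name": "drive_tool", "arguments": {"rows": [[0, -0.31, 0.08, -0.26, 0], [0, -0.31, 0.08, -0.26, 0], [0, -0.21, 0.05, -0.36, 0], [0, -0.21, 0.05, -0.36, 0], [0, -0.12, 0.03, -0.39, 0], [0, -0.12, 0.03, -0.3, 0], [0, 0, 0, -0.1, 0], [0, 0, 0, -0.1, 0], [0, 0, 0, 0, 0], [0, 0, 0, 0, 0]]}}

```text
time: 39.08
tool_pos: [0.61, -0.2412, 0.0187]
ee_rot: [0.0, 0.992, -0.123, 0.001]
wrist_force: [-5.8, 2.8, 16.8]
gripper_width: 0.0002
finger_force: 8.2
```

Run:
```python
from h import *
s=arm.get_state();t=s['tool_pos'];print(t,tinxy(t),s['wrist_force'],s['time'])
tg(cam('side'),'side',-60,60,zt=.14)
```

```text
[ 0.60999014 -0.2412131   0.01869336] (np.float64(-0.0091), np.float64(0.0031)) [-5.76903632  2.78996949 16.7962349 ] 39.0833
side -60 [0, -1, -1, -1, 0, 1, 40, 22, 21, 3, 0, 1, 0, 0, 0]
side -52 [1, -1, -1, -1, 0, 1, 22, 25, 35, 23, 0, -1, 0, 0, 0]
side -44 [0, 17, 35, 36, -1, 4, 19, 39, 34, 24, 12, 19, 19, 16, 2]
side -36 [32, 37, 34, 36, 36, 36, 34, 38, 36, 37, 35, 37, 35, 34, 19]
side -28 [36, 36, 37, 33, 37, 71, 102, 113, 40, 106, 123, 37, 38, 35, 15]
side -20 [-1, 37, 38, 96, 37, 36, 74, 66, 55, 86, 114, 90, 105, 98, 24]
side -12 [-1, 36, 37, 35, 36, -1, -1, -1, 43, 56, 37, 37, 39, 127, 27]
side -4 [-1, 35, -1, -1, -1, -1, -1, -1, 37, 54, 38, 37, 36, 35, 25]
side 4 [-1, -1, -1, -1, -1, -1, -1, 35, 35, 37, 38, 37, 37, 37, 21]
side 12 [-1, -1, -1, -1, -1, -1, 37, 36, 39, 37, 37, 37, 35, 36, 16]
side 20 [-1, -1, -1, -1, -1, -1, 36, 38, 36, 37, 35, 36, 35, 35, 18]
side 28 [-1, -1, -1, -1, -1, -1, 36, 36, 36, 36, 35, 36, 35, 35, 18]
side 36 [-1, -1, -1, -1, -1, 35, 36, 36, 36, 35, 36, 37, 36, 35, 13]
side 44 [-1, -1, -1, -1, -1, -1, -1, -1, -1, -1, -1, -1, -1, 1, -1]
side 52 [-1, -1, -1, -1, -1, -1, -1, -1, -1, 0, 2, 0, 0, 0, 0]
```

The lid lies flat under 17 N. Lift off, and check that it stays shut and where all the knobs are.

Request:
{"name": "drive_tool", "arguments": {"rows": [[0, 0, 0, 0.6, 0], [0, 0, 0, 1, 0], [0, 0, 0, 1, 0], [0, 0, 0, 1, 0], [0, 0, 0, 1, 0], [0, -0.6, 0, 1, 0], [0, -1, 0, 0, 0], [0, -1, 0, 0, 0], [0, -1, 0, 0, 0], [0, -1, 0, 0, 0]]}}

```text
time: 39.97
tool_pos: [0.4931, -0.2408, 0.1536]
ee_rot: [-0.0, 0.992, -0.123, -0.0]
wrist_force: [-0.3, 0.7, -0.3]
gripper_width: 0.0005
finger_force: 0.0
```

Run:
```python
from h import *
c=cam('side');tg(c,'side',-40,60,zt=.14)
grid(c,'bin',-60,54)
T=cam('top');I=np.load("side0.npz");J=np.load("top0.npz")
# anything new on the counter outside bin/tin/scoop
for n,a,b in(("side",I,c),("top",J,T)):
    A=pts(a);B=pts(b);d=(abs(B[...,2]-A[...,2])>.008)&(B[...,2]>.008)&(B[...,2]<.1)&(B[...,0]>.25)
    k,l,st,ce=cv2.connectedComponentsWithStats(d.astype(np.uint8))
    for i in range(1,k):
        if st[i,4]>8: q=B[l==i];print(n,st[i,4],q.mean(0).round(3),q[:,2].max().round(3))
    for nm,p in(("brown1",(.722,.106)),("brown2",(.412,-.053)),("sad",(.405,.09)),("pick",(.746,-.106))):
        r=[]
        for P in(A,B):
            m=box(P,p[0]-.03,p[0]+.03,p[1]-.03,p[1]+.03)&(P[...,2]>(.005 if nm=="pick" else .008))&(P[...,2]<.04);r.append((m.sum(),P[m].mean(0).round(3)[:2] if m.sum() else None))
        print(n,nm,r)
```

```text
side -40 [19, 22, 36, 36, 37, 37, 36, 29, 37, 20, 20, 29, 21, 25, 18]
side -32 [35, 37, 37, 37, 36, 35, 35, 37, 35, 37, 36, 36, 36, 35, 14]
side -24 [-1, 37, 37, 38, 34, 37, 36, 36, 37, 37, 38, 37, 37, 37, 15]
side -16 [35, 36, 35, 38, 37, 37, 37, 36, 35, 39, 39, 36, 36, 37, 16]
side -8 [35, 36, 39, 37, 37, 35, 37, 35, 37, 37, 36, 36, 39, 36, 20]
side 0 [-1, 37, 37, 38, 37, 39, 38, 37, 36, 38, 37, 36, 37, 37, 20]
side 8 [-1, 35, 39, 38, 34, 36, 39, 39, 38, 38, 36, 38, 38, 34, 19]
side 16 [-1, 35, 36, 37, 38, 38, 38, 37, 36, 38, 37, 37, 37, 35, 19]
side 24 [35, 36, 37, 37, 37, 38, 37, 37, 36, 37, 36, 36, 37, 36, 19]
side 32 [33, 35, 37, 35, 37, 36, 36, 35, 38, 35, 37, 36, 36, 36, 16]
side 40 [-1, 36, 33, 36, 35, 35, 36, 37, 35, 36, 36, 38, 36, -2, 3]
side 48 [-1, -1, -1, -1, -1, -1, -1, -1, -1, -1, -1, 1, 0, 0, 1]
side 56 [-1, -1, -1, 2, -1, 3, 1, -1, 2, 1, 0, 1, 0, 2, 1]
bin -60 [22, 5, 6, 8, 7, 83, 19, 94, 37]
bin -52 [66, 5, 48, 92, 91, 92, 91, 90, 48]
bin -44 [49, 3, -1, -1, -1, -1, -1, -1, 53]
bin -36 [47, -1, -1, -1, -1, -1, -1, -1, 49]
bin -28 [56, 19, 21, -1, -1, -1, -1, -1, 4
[... 670 characters left out ...]
brown2 [(np.int64(73), array([ 0.412, -0.05 ])), (np.int64(73), array([ 0.412, -0.05 ]))]
side sad [(np.int64(42), array([0.407, 0.091])), (np.int64(41), array([0.406, 0.091]))]
side pick [(np.int64(33), array([ 0.744, -0.102])), (np.int64(31), array([ 0.745, -0.102]))]
top 449 [0.566 0.021 0.027] 0.051
top 35 [0.547 0.224 0.02 ] 0.026
top brown1 [(np.int64(73), array([0.726, 0.106])), (np.int64(70), array([0.726, 0.107]))]
top brown2 [(np.int64(67), array([ 0.412, -0.054])), (np.int64(68), array([ 0.412, -0.054]))]
top sad [(np.int64(36), array([0.407, 0.092])), (np.int64(35), array([0.407, 0.09 ]))]
top pick [(np.int64(30), array([ 0.745, -0.104])), (np.int64(41), array([ 0.746, -0.108]))]
```

The lid is hooked shut, bystanders are unmoved, nothing is loose on the counter, and the arm is clear. Handing in.

```bash
python3 -c "
from plant import arm
print(arm.hand_in())"
```

```text
the job is handed in; nothing more can be done
None
```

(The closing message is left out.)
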